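Mix the sealed sample tubes on the bench rocker

ROBOT

A 6-joint arm with a two-finger parallel gripper is mounted at the origin on the work surface. World frame = base frame: x ahead of the robot, y to its left, z up, the work surface at z = 0. Lengths are in mm, angles in rad, forces in N, time in s.
With the tool pointing down it reaches from about 275 to 750 mm from the base axis. Payload 10.2 kg.
Tool frame: the origin (TCP) lies between the finger pads; the fingertips stand 11 mm ahead of it and the grasp point (between the pads) lies 8 mm behind it; z points along the fingers, y is the line along which they close (so a half turn about z gives the same grasp; the last joint's range is limited). The gripper opens to 85 mm and grips with 20 to 120 N. Pads are 22 mm wide; open, the fingers measure 114 mm over their backs; the gripper's body (76 mm by 85 mm) begins 54 mm behind the grasp point. The pads swing forward as they close: fully open they stand 13 mm farther back than shut.
Start: joints at [-1.344, 0.313, 1.498, -0, 1.331, -0.223], TCP at [228.251, -472.792, 242.294] pointing down, gripper open.
Joint ranges: [-2.94, 2.94], [-0.97, 2.17], [0.19, 2.56], [-1.23, 4.37], [0.02, 3.11], [-2.88, 2.88]. Speed limits (rad/s): [2.39, 2.39, 3.01, 3.14, 3.14, 3.14].

INTERFACE

Orientations are given as a unit quaternion [w, x, y, z].
In Python, from rig import sense, eyes, finish_job gives the robot as it stands.
- The arm moves only by the shell command python3 -m jog 'ROWS' [FORCE]. ROWS is JSON, a list of rows, each a list of 7 numbers: the shift along the tool's x, y, z in m, then the turn, a rotation vector about the tool's x, y, z in rad, then the finger opening in m, from 0 to 0.0854. In form: [[dx, dy, dz, rx, ry, rz, gripper], ...]. A call has 1 to 5 rows; each row shifts and turns the commanded pose from where the row before left it, along the tool's axes as they then stand; what a row does not reach is not made up. A row lasts 1/10 s, in which the tool goes at most 50 mm and 8.59 degrees, less where a joint would pass 70% of its speed; a pose out of reach is approached as far as the arm can. A call is refused whole if a number of a shift passes 0.05 or a number of a turn 0.15, either way. A call with a gripper value outside its range is refused whole. The fingers move at their own pace and stop on an object; FORCE is the grip in N (left out, the last holds). Time passes only in rows, so rows that do not move let the fingers close. It gives the time, the measured TCP pose, the force, the opening and the grip force at its end, in the units of the state.
- sense(): the state, without advancing time (a new reading comes with each control period).
- eyes.capture(name): name is "side" or "top" or "wrist"; returns the picture (384x512x3 uint8, red, green, blue); there is no depth.
- eyes.calibration(name): a dict with "fx", "fy", "cx", "cy" (pixels), "dist" ([k1, k2, p1, p2, k3] as OpenCV has them; the pictures are not rectified), "cam_to_world" (4x4, takes a point from camera to world coordinates); the wrist camera has in their place "mount" (4x4, takes a point from camera to tool coordinates, whose origin is the TCP and whose axes are the flange's). Camera axes: x right, y down, z forward; pixel columns grow to the right and rows downward; lengths in mm; the calibration is good to about 2 mm. A picture is of the moment at which its call begins: read the wrist's pose just before it. calibration takes no time and is no camera call.
- finish_job(): hands the job in; it is judged then, once.
The state is a dict: "time_s": time; "joints": joint angles; "dq": joint speeds; "tau": joint torques, N m; "eef_pos": TCP position; "ee_rot": TCP orientation; "force": force on the tool from outside, world axes, zero at the start; "wrist_torque": the same for the moment, N m; "grip_width": opening from 0.0 (shut) to 1.0 (fully open); "grip_force": force on a finger pad.
Only numpy, scipy, OpenCV 4.12 (cv2) and the standard library are available. Lean on these libraries where they do the work, as an engineer would, in place of code of your own. Each camera call takes 0.05 s, during which the arm holds its last target. There are 200 camera calls.

TASK

Lay every sealed sample tube in a cradle of its own on the rocker, glass settled down in the V saddles. With all of them in, tilt the jog lever all the way to your left (the tray's side) and hold it there for about two seconds, let it spring back upright, then do the same to the right. Then take all the tubes out and lay them flat on the floor of the white tray, none on top of another, without disturbing the glassware and other things on the bench.

Things in the scene. Friction and masses are not known exactly. Their poses are not given: they have to be found in the camera images.
- tube0_mid (a point): A sealed sample tube: amber glass body, 36 mm diameter, 108 mm long, between two black hexagonal caps (18 mm long, 44 mm across flats); 144 mm overall, about 0.2 kg. Two or three are present, alike, at first flat on the bench right of the rocker; None if absent. This point is its centre, on the axis; x runs along the tube. Lying flat, the centre is 22 mm above what it lies on.
- tube1_mid (a point): A sealed sample tube: amber glass body, 36 mm diameter, 108 mm long, between two black hexagonal caps (18 mm long, 44 mm across flats); 144 mm overall, about 0.2 kg. Two or three are present, alike, at first flat on the bench right of the rocker; None if absent. This point is its centre, on the axis; x runs along the tube. Lying flat, the centre is 22 mm above what it lies on.
- tube2_mid (a point): A sealed sample tube: amber glass body, 36 mm diameter, 108 mm long, between two black hexagonal caps (18 mm long, 44 mm across flats); 144 mm overall, about 0.2 kg. Two or three are present, alike, at first flat on the bench right of the rocker; None if absent. This point is its centre, on the axis; x runs along the tube. Lying flat, the centre is 22 mm above what it lies on.
- cradle0 (a point): The rocker's rightmost cradle seen from the robot (three, 75 mm apart): two grey 90 degree V saddles, each 12 mm wide, centred 36 mm either side of the middle, 60 mm clear between for fingers. The point is the centre of a settled tube, about 98 mm above the bench; x along the tube, y across the cradles, z up. Glass rests in the Vs, both caps overhang outside them, about 12 mm play either way.
- cradle1 (a point): The rocker's middle cradle, like cradle0. Each V is 44 mm across its mouth, whose lips lie about 4 mm below the settled tube's axis; the deck plate's top lies 32 mm below the axis. The deck see-saws a little (0.3 rad per rad of lever) while the lever is tilted, and is level otherwise.
- cradle2 (a point): The rocker's leftmost cradle seen from the robot, like cradle0 and cradle1.
- lever (a joint): Tilt of the rocker's jog lever in rad: 0 upright, where a spring centres it; positive towards the robot's left (+y of the control box), negative towards the right; stops at +0.42 and -0.42. Holding it at a stop takes about 5.5 N at the knob.
- lever_grip (a point): Centre of the lever's black knob, a vertical cylinder 28 mm in diameter and 36 mm high, on a 12 mm steel stem on a white control box (90 x 100 x 45 mm) that stands in front of the rocker. The pivot is 94 mm straight below this point when the lever is upright (46 mm above the bench). The lever tilts along the y axis of this point's frame, about its x axis.
- tray_in (a point): Centre of the inner floor of a shallow white tray left of the rocker, fixed to the bench, floor 5 mm above the bench; inside 190 mm along its x and 270 mm along its y, walls 5 mm thick, rim 22 mm above the bench.
- dish: Glass dish, 80 mm in diameter, 22 mm high, on the bench at the right; origin under its centre. Leave alone.
- stopper: Black rubber stopper, 44 mm diameter, 35 mm high, behind the rocker; origin under its centre. Leave alone.
- jar: Small amber jar, 56 mm diameter, 60 mm high, behind the rocker and the tray; origin under its centre. Leave alone.
- beaker: Glass beaker, 64 mm diameter, 70 mm high, at the right near the robot; origin under its centre. Leave alone.
- flask0: Conical flask, 84 mm diameter, 130 mm high (150 mm with its stopper), behind the rocker; origin under its centre. Leave alone.
- flask1: Conical flask like the other, behind the rocker. Leave alone.
- wash: White wash bottle, 66 mm diameter, 160 mm high, behind the tray; origin under its centre. Leave alone.
Things that resemble listed ones, but are neither listed nor needed, are in the scene too. What is shaped like the part that bears tube2_mid but blue is not meant.

How it is judged (in metres and radians):
On the way, in this order (a step that is already met when the one before it is completed fails the run):
1. every tube lies settled in a cradle of its own, released, the lever upright (((x of tube0_mid in the frame of cradle0 between -0.013 and 0.013 m and y of tube0_mid in the frame of cradle0 between -0.006 and 0.006 m and z of tube0_mid in the frame of cradle0 between -0.005 and 0.005 m and angle between the x axis of tube0_mid and the x axis of cradle0, either way round below 0.07 rad) or (x of tube0_mid in the frame of cradle1 between -0.013 and 0.013 m and y of tube0_mid in the frame of cradle1 between -0.006 and 0.006 m and z of tube0_mid in the frame of cradle1 between -0.005 and 0.005 m and angle between the x axis of tube0_mid and the x axis of cradle1, either way round below 0.07 rad) or (x of tube0_mid in the frame of cradle2 between -0.013 and 0.013 m and y of tube0_mid in the frame of cradle2 between -0.006 and 0.006 m and z of tube0_mid in the frame of cradle2 between -0.005 and 0.005 m and angle between the x axis of tube0_mid and the x axis of cradle2, either way round below 0.07 rad)) and ((x of tube1_mid in the frame of cradle0 between -0.013 and 0.013 m and y of tube1_mid in the frame of cradle0 between -0.006 and 0.006 m and z of tube1_mid in the frame of cradle0 between -0.005 and 0.005 m and angle between the x axis of tube1_mid and the x axis of cradle0, either way round below 0.07 rad) or (x of tube1_mid in the frame of cradle1 between -0.013 and 0.013 m and y of tube1_mid in the frame of cradle1 between -0.006 and 0.006 m and z of tube1_mid in the frame of cradle1 between -0.005 and 0.005 m and angle between the x axis of tube1_mid and the x axis of cradle1, either way round below 0.07 rad) or (x of tube1_mid in the frame of cradle2 between -0.013 and 0.013 m and y of tube1_mid in the frame of cradle2 between -0.006 and 0.006 m and z of tube1_mid in the frame of cradle2 between -0.005 and 0.005 m and angle between the x axis of tube1_mid and the x axis of cradle2, either way round below 0.07 rad)) and ((x of tube2_mid in the frame of cradle0 between -0.013 and 0.013 m and y of tube2_mid in the frame of cradle0 between -0.006 and 0.006 m and z of tube2_mid in the frame of cradle0 between -0.005 and 0.005 m and angle between the x axis of tube2_mid and the x axis of cradle0, either way round below 0.07 rad) or (x of tube2_mid in the frame of cradle1 between -0.013 and 0.013 m and y of tube2_mid in the frame of cradle1 between -0.006 and 0.006 m and z of tube2_mid in the frame of cradle1 between -0.005 and 0.005 m and angle between the x axis of tube2_mid and the x axis of cradle1, either way round below 0.07 rad) or (x of tube2_mid in the frame of cradle2 between -0.013 and 0.013 m and y of tube2_mid in the frame of cradle2 between -0.006 and 0.006 m and z of tube2_mid in the frame of cradle2 between -0.005 and 0.005 m and angle between the x axis of tube2_mid and the x axis of cradle2, either way round below 0.07 rad)) and contact force between the fingers and tube0 below 0.3 N and contact force between the fingers and tube1 below 0.3 N and contact force between the fingers and tube2 below 0.3 N and linear speed of each of tube0, tube1, tube2 below 0.03 m/s and value of joint lever between -0.06 and 0.06 rad), for 0.3 s.
2. the lever is held tilted to the left (above 0.32 rad) for a second with all the tubes in their cradles (((x of tube0_mid in the frame of cradle0 between -0.013 and 0.013 m and y of tube0_mid in the frame of cradle0 between -0.006 and 0.006 m and z of tube0_mid in the frame of cradle0 between -0.005 and 0.005 m and angle between the x axis of tube0_mid and the x axis of cradle0, either way round below 0.07 rad) or (x of tube0_mid in the frame of cradle1 between -0.013 and 0.013 m and y of tube0_mid in the frame of cradle1 between -0.006 and 0.006 m and z of tube0_mid in the frame of cradle1 between -0.005 and 0.005 m and angle between the x axis of tube0_mid and the x axis of cradle1, either way round below 0.07 rad) or (x of tube0_mid in the frame of cradle2 between -0.013 and 0.013 m and y of tube0_mid in the frame of cradle2 between -0.006 and 0.006 m and z of tube0_mid in the frame of cradle2 between -0.005 and 0.005 m and angle between the x axis of tube0_mid and the x axis of cradle2, either way round below 0.07 rad)) and ((x of tube1_mid in the frame of cradle0 between -0.013 and 0.013 m and y of tube1_mid in the frame of cradle0 between -0.006 and 0.006 m and z of tube1_mid in the frame of cradle0 between -0.005 and 0.005 m and angle between the x axis of tube1_mid and the x axis of cradle0, either way round below 0.07 rad) or (x of tube1_mid in the frame of cradle1 between -0.013 and 0.013 m and y of tube1_mid in the frame of cradle1 between -0.006 and 0.006 m and z of tube1_mid in the frame of cradle1 between -0.005 and 0.005 m and angle between the x axis of tube1_mid and the x axis of cradle1, either way round below 0.07 rad) or (x of tube1_mid in the frame of cradle2 between -0.013 and 0.013 m and y of tube1_mid in the frame of cradle2 between -0.006 and 0.006 m and z of tube1_mid in the frame of cradle2 between -0.005 and 0.005 m and angle between the x axis of tube1_mid and the x axis of cradle2, either way round below 0.07 rad)) and ((x of tube2_mid in the frame of cradle0 between -0.013 and 0.013 m and y of tube2_mid in the frame of cradle0 between -0.006 and 0.006 m and z of tube2_mid in the frame of cradle0 between -0.005 and 0.005 m and angle between the x axis of tube2_mid and the x axis of cradle0, either way round below 0.07 rad) or (x of tube2_mid in the frame of cradle1 between -0.013 and 0.013 m and y of tube2_mid in the frame of cradle1 between -0.006 and 0.006 m and z of tube2_mid in the frame of cradle1 between -0.005 and 0.005 m and angle between the x axis of tube2_mid and the x axis of cradle1, either way round below 0.07 rad) or (x of tube2_mid in the frame of cradle2 between -0.013 and 0.013 m and y of tube2_mid in the frame of cradle2 between -0.006 and 0.006 m and z of tube2_mid in the frame of cradle2 between -0.005 and 0.005 m and angle between the x axis of tube2_mid and the x axis of cradle2, either way round below 0.07 rad)) and value of joint lever above 0.32 rad), for 1 s.
3. the lever is back upright (value of joint lever between -0.06 and 0.06 rad), for 0.2 s.
4. the lever is held tilted to the right (below -0.32 rad) for a second with all the tubes in their cradles (((x of tube0_mid in the frame of cradle0 between -0.013 and 0.013 m and y of tube0_mid in the frame of cradle0 between -0.006 and 0.006 m and z of tube0_mid in the frame of cradle0 between -0.005 and 0.005 m and angle between the x axis of tube0_mid and the x axis of cradle0, either way round below 0.07 rad) or (x of tube0_mid in the frame of cradle1 between -0.013 and 0.013 m and y of tube0_mid in the frame of cradle1 between -0.006 and 0.006 m and z of tube0_mid in the frame of cradle1 between -0.005 and 0.005 m and angle between the x axis of tube0_mid and the x axis of cradle1, either way round below 0.07 rad) or (x of tube0_mid in the frame of cradle2 between -0.013 and 0.013 m and y of tube0_mid in the frame of cradle2 between -0.006 and 0.006 m and z of tube0_mid in the frame of cradle2 between -0.005 and 0.005 m and angle between the x axis of tube0_mid and the x axis of cradle2, either way round below 0.07 rad)) and ((x of tube1_mid in the frame of cradle0 between -0.013 and 0.013 m and y of tube1_mid in the frame of cradle0 between -0.006 and 0.006 m and z of tube1_mid in the frame of cradle0 between -0.005 and 0.005 m and angle between the x axis of tube1_mid and the x axis of cradle0, either way round below 0.07 rad) or (x of tube1_mid in the frame of cradle1 between -0.013 and 0.013 m and y of tube1_mid in the frame of cradle1 between -0.006 and 0.006 m and z of tube1_mid in the frame of cradle1 between -0.005 and 0.005 m and angle between the x axis of tube1_mid and the x axis of cradle1, either way round below 0.07 rad) or (x of tube1_mid in the frame of cradle2 between -0.013 and 0.013 m and y of tube1_mid in the frame of cradle2 between -0.006 and 0.006 m and z of tube1_mid in the frame of cradle2 between -0.005 and 0.005 m and angle between the x axis of tube1_mid and the x axis of cradle2, either way round below 0.07 rad)) and ((x of tube2_mid in the frame of cradle0 between -0.013 and 0.013 m and y of tube2_mid in the frame of cradle0 between -0.006 and 0.006 m and z of tube2_mid in the frame of cradle0 between -0.005 and 0.005 m and angle between the x axis of tube2_mid and the x axis of cradle0, either way round below 0.07 rad) or (x of tube2_mid in the frame of cradle1 between -0.013 and 0.013 m and y of tube2_mid in the frame of cradle1 between -0.006 and 0.006 m and z of tube2_mid in the frame of cradle1 between -0.005 and 0.005 m and angle between the x axis of tube2_mid and the x axis of cradle1, either way round below 0.07 rad) or (x of tube2_mid in the frame of cradle2 between -0.013 and 0.013 m and y of tube2_mid in the frame of cradle2 between -0.006 and 0.006 m and z of tube2_mid in the frame of cradle2 between -0.005 and 0.005 m and angle between the x axis of tube2_mid and the x axis of cradle2, either way round below 0.07 rad)) and value of joint lever below -0.32 rad), for 1 s.
5. the lever is back upright (all of step 3), for 0.2 s.
At the end, for the whole second after the job is handed in: Every tube lies flat (within 0.12 rad) on the tray's floor, inside its walls and not on another tube (centre 12 to 32 mm above the floor), released and at rest; the lever is upright within 0.06 rad (all of step 5 and x of tube0_mid in the frame of tray_in between -0.07 and 0.07 m and y of tube0_mid in the frame of tray_in between -0.12 and 0.12 m and z of tube0_mid in the frame of tray_in between 0.012 and 0.032 m and angle between tube0_mid's own x axis and vertical between 1.45 and 1.69 rad and x of tube1_mid in the frame of tray_in between -0.07 and 0.07 m and y of tube1_mid in the frame of tray_in between -0.12 and 0.12 m and z of tube1_mid in the frame of tray_in between 0.012 and 0.032 m and angle between tube1_mid's own x axis and vertical between 1.45 and 1.69 rad and x of tube2_mid in the frame of tray_in between -0.07 and 0.07 m and y of tube2_mid in the frame of tray_in between -0.12 and 0.12 m and z of tube2_mid in the frame of tray_in between 0.012 and 0.032 m and angle between tube2_mid's own x axis and vertical between 1.45 and 1.69 rad and contact force between the fingers and tube0 below 0.3 N and contact force between the fingers and tube1 below 0.3 N and contact force between the fingers and tube2 below 0.3 N and linear speed of each of tube0, tube1, tube2 below 0.03 m/s); the robot touches nothing.
It fails at once if a bystander (dish, stopper, jar, beaker, flasks, wash bottle) is moved more than 60 mm or knocked over (distance of any of dish, stopper, jar, beaker, flask0, flask1, wash from where it was at the start of the episode above 0.06 m or angle between any of dish, stopper, jar, beaker, flask0, flask1, wash's own z axis and vertical above 0.6 rad).
Of tube0, tube1, tube2 only 2 to 3 are there at a start; the rules pass over those that are not, and their reading is None.
At some moment in a run one of tube0, tube1, tube2 may be knocked a few centimetres aside while the robot is not near it.
Once in a run the grip may slacken for a moment while it holds something.
It also fails if it takes over 210 s, if anything falls off the work surface, if the arm or the gripper's body presses on something with over 40 N, if the wrist force passes 120 N, or if a joint passes its speed limit or range.

## Working session

There is one attempt and no reset: what is moved stays moved. The work goes in short steps, Python scripts to look and compute and a shell command to move; the robot and the scene stay as the last step left them, time stands still between calls to the robot, and variables do not carry over. Pictures are saved under pics/ and viewed, at most 17 in all, crops included, and the job is handed in when it is done.

```bash
ls; mkdir -p pics; python3 - <<'E'
from rig import sense, eyes
import cv2, numpy as np
print(sense())
for n in("top","side"):
    im=eyes.capture(n); cv2.imwrite(f"pics/{n}0.png",cv2.resize(im[:,:,::-1],(800,600)))
    cv2.imwrite(f"pics/{n}0raw.png",im[:,:,::-1])
    c=eyes.calibration(n); print(n,{k:np.round(v,3).tolist() for k,v in c.items()})
c=eyes.calibration("wrist");print({k:np.round(v,3).tolist() for k,v in c.items()})
E
```

```text
pics
{'time_s': 0.0, 'joints': array([-1.34439633e+00,  3.13459414e-01,  1.49842434e+00,  2.64408010e-05,
        1.33100044e+00, -2.23441561e-01]), 'dq': array([ 0.00063334, -0.00117952,  0.00169347,  0.00037966,  0.00066521,
       -0.00030745]), 'tau': array([-1.86668825e-03, -4.12272441e+01, -2.59743798e+01, -2.71074186e-04,
        4.15659844e-03,  8.41257474e-06]), 'eef_pos': array([ 228.2026924 , -472.54629963,  241.73504806]), 'ee_rot': array([-6.45788320e-04,  9.74812278e-01,  2.23026020e-01,  1.18848408e-05]), 'force': array([ 0.45093769, -0.03062767,  0.5838229 ]), 'wrist_torque': array([-0.03110401,  0.00652954, -0.01199317]), 'grip_force': 0.0, 'grip_width': 0.9961429713418957}
top {'fx': 448.255, 'fy': 448.255, 'cx': 253.372, 'cy': 190.823, 'dist': [-0.067, 0.0, 0.0, 0.0, 0.0], 'cam_to_world': [[0.018, -0.995, 0.103, 371.378], [-1.0, -0.018, 0.002, -11.008], [0.0, -0.103, -0.995, 1406.874], [0.0, 0.0, 0.0, 1.0]]}
side {'fx': 365.242, 'fy': 365.242, 'cx': 254.425, 'cy': 194.133, 'dist': [-0.109, 0.0, 0.0, 0.0, 0.0], 'cam_to_world': [[0.886, -0.348, 0.308, 132.054], [-0.464, -0.64, 0.613, -827.594], [-0.016, -0.685, -0.728, 1065.851], [0.0, 0.0, 0.0, 1.0]]}
{'fx': 322.467, 'fy': 322.467, 'cx': 255.96, 'cy': 191.261, 'dist': [-0.012, 0.0, 0.0, 0.0, 0.0], 'mount': [[-0.0, -0.963, -0.268, 66.628], [1.0, -0.0, -0.0, -0.223], [-0.0, -0.268, 0.963, -131.587], [0.0, 0.0, 0.0, 1.0]]}
```

View pics/top0.png

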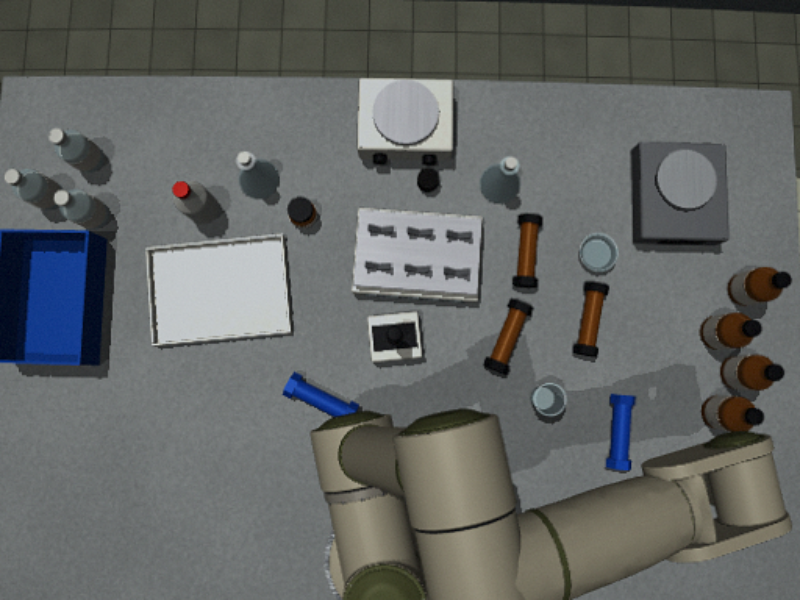

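View pics/side0.png

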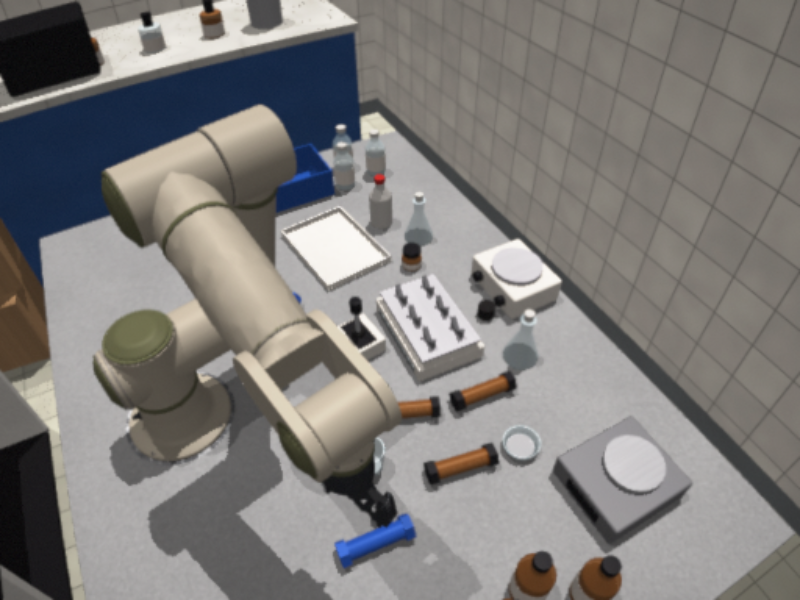

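Tubes in the top view (800x600): amber at (528,251), (508,337), (591,320). Blue look-alikes sit at (321,396) and (621,432), and the amber bottles on the right don't match the description. So there are three tubes. The rocker saddles run from (381,231) to (457,272), the lever knob is near (400,335) and the tray is at (220,290).

```bash
cat > h.py <<'E'
from rig import sense, eyes
import cv2, numpy as np
from scipy.spatial.transform import Rotation as R
def pose():
    s=sense(); q=s["ee_rot"]; return s["eef_pos"], R.from_quat([q[1],q[2],q[3],q[0]]).as_matrix()
def cam(name):
    c=eyes.calibration(name); K=np.array([[c["fx"],0,c["cx"]],[0,c["fy"],c["cy"]],[0,0,1.]])
    if name=="wrist":
        p,r=pose(); T=np.eye(4);T[:3,:3]=r;T[:3,3]=p; M=T@np.array(c["mount"])
    else: M=np.array(c["cam_to_world"])
    return K,np.array(c["dist"]),M
def world(cm,px,z):
    K,d,M=cm; px=np.array(px,float).reshape(-1,1,2)
    u=cv2.undistortPoints(px,K,d)[:,0]; ray=np.c_[u,np.ones(len(u))]@M[:3,:3].T
    o=M[:3,3]; return o+ray*((z-o[2])/ray[:,2])[:,None]
def project(cm,P):
    K,d,M=cm; Mi=np.linalg.inv(M)
    return cv2.projectPoints(np.array(P,float).reshape(-1,1,3),cv2.Rodrigues(Mi[:3,:3])[0],Mi[:3,3],K,d)[0][:,0]
def amber(im):
    r,g,b=[im[:,:,i].astype(int) for i in range(3)]
    return ((r>60)&(r>1.5*g)&(r>2.0*b)).astype(np.uint8)
def tubes(im,cm,z=22,amin=150):
    n,l,st,ce=cv2.connectedComponentsWithStats(cv2.morphologyEx(amber(im),cv2.MORPH_OPEN,np.ones((3,3))))
    out=[]
    for i in range(1,n):
        if st[i,4]<amin: continue
        ys,xs=np.nonzero(l==i); (c,(w,h),a)=cv2.minAreaRect(np.c_[xs,ys].astype(np.float32))
        box=cv2.boxPoints((c,(w,h),a)); e=np.linalg.norm(box[0]-box[1]); f=np.linalg.norm(box[1]-box[2])
        A,B=((box[0]+box[3])/2,(box[1]+box[2])/2) if e>f else ((box[0]+box[1])/2,(box[2]+box[3])/2)
        W=world(cm,[A,B],z); d=W[1]-W[0]
        L=np.hypot(*d[:2]); yaw=(np.arctan2(d[1],d[0])+np.pi/2)%np.pi-np.pi/2
        out.append((np.round(W.mean(0)[:2],1),round(yaw,3),round(L,1),np.round(c,1),st[i,4]))
    return out
def go(x,y,z,yaw):
    """remaining move: yaw = world heading of tool x (mod pi)"""
    p,r=pose(); a=np.arctan2(r[1,0],r[0,0]); t=-((yaw-a+np.pi/2)%np.pi-np.pi/2)
    D=r.T@(np.array([x,y,z])-p); n=int(max(1,np.ceil(abs(t)/.14),np.ceil(np.abs(D).max()/48)))
    S=sum(np.exp(1j*t*k/n) for k in range(n)); v=complex(D[0],D[1])/S
    tl=np.array([r[0,2],r[1,2]])
    print("now",np.round(p,1),"yaw",round(a,3),"tilt",np.round(tl,4),"| rows",n,"each",np.round([v.real/1e3,v.imag/1e3,D[2]/n/1e3,t/n],4).tolist(),"| tot",np.round(D,1),round(t,3))
E
python3 - <<'E'
from h import *
im=cv2.imread("pics/top0raw.png")[:,:,::-1]; cm=cam("top")
for t in tubes(im,cm): print(t)
s=.64
sad=[(381,231),(420,233),(459,236),(378,268),(418,270),(457,272)]
W=world(cm,np.array(sad)*s,85); print(np.round(W,1))
print("cradles",np.round((W[:3]+W[3:])/2,1))
print("tray",np.round(world(cm,np.array([(147,247),(284,236),(291,332),(153,346)])*s,22),1))
print("knob",np.round(world(cm,np.array([(399,333)])*s,150),1))
cv2.imwrite("pics/crop1.png",cv2.resize(im[120:260,215:400,::-1],(740,560),interpolation=cv2.INTER_CUBIC))
E
```

```text
(array([ 620. , -269.6]), np.float64(-0.079), np.float64(109.0), array([337.1, 159. ]), np.int32(327))
(array([ 567.7, -748.2]), np.float64(-0.42), np.float64(58.6), array([486.5, 178.4]), np.int32(162))
(array([ 483.4, -397.3]), np.float64(-0.19), np.float64(106.4), array([378. , 203.1]), np.int32(324))
(array([ 446.7, -231.7]), np.float64(-0.377), np.float64(108.7), array([325., 214.]), np.int32(341))
(array([ 472.4, -683.7]), np.float64(-0.538), np.float64(59.4), array([467.8, 208.1]), np.int32(163))
(array([ 387. , -732.2]), np.float64(-0.028), np.float64(46.9), array([483.5, 235.5]), np.int32(174))
(array([ 302. , -684.6]), np.float64(-0.426), np.float64(61.8), array([469.4, 262.8]), np.int32(191))
[[ 637.1   22.1   85. ]
 [ 634.6  -52.7   85. ]
 [ 630.1 -127.6   85. ]
 [ 565.3   26.4   85. ]
 [ 562.9  -49.9   85. ]
 [ 560.4 -124.3   85. ]]
cradles [[ 601.2   24.2   85. ]
 [ 598.7  -51.3   85. ]
 [ 595.2 -125.9   85. ]]
tray [[609.5 496.2  22. ]
 [636.2 218.6  22. ]
 [443.5 197.9  22. ]
 [410.2 473.   22. ]]
knob [[438.7 -15.6 150. ]]
```

View pics/crop1.png

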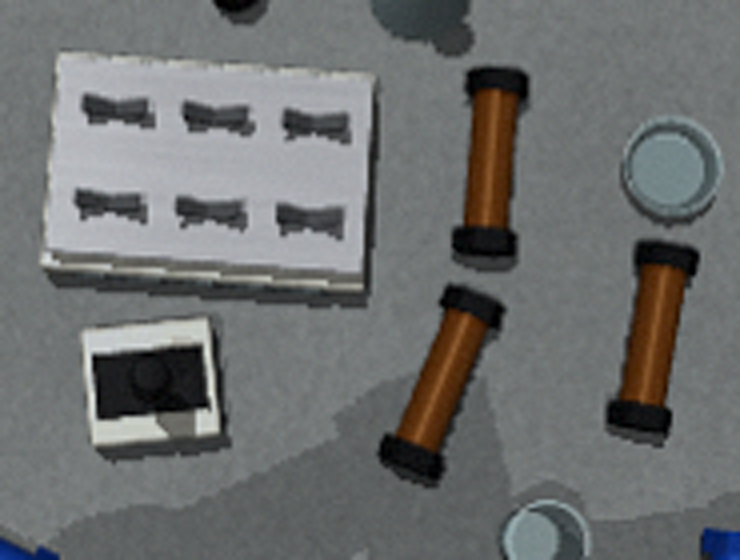

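The crop confirms the choice: three amber tubes with black hex caps, at crop (492,165), (443,385) and (653,340). The saddles are at (117,108) to (310,217) and the knob is at (153,377). First I hover over tube B.

```bash
python3 - <<'E'
from h import *
go(446.7,-231.7,160,-0.377)
E
```

```text
now [ 228.2 -472.6  241.8] yaw 0.45 tilt [-0.0003  0.0011] | rows 7 each [0.0353, -0.0322, 0.0117, 0.1181] | tot [ 301.5 -121.8   82. ] 0.827
```

```bash
python3 -m jog '[[0.035,-0.032,0.0117,0,0,0.118,0.0854],[0.035,-0.032,0.0117,0,0,0.118,0.0854],[0.035,-0.032,0.0117,0,0,0.118,0.0854],[0.035,-0.032,0.0117,0,0,0.118,0.0854]]' 60; python3 -m jog '[[0.035,-0.032,0.0117,0,0,0.118,0.0854],[0.035,-0.032,0.0117,0,0,0.118,0.0854],[0.035,-0.032,0.0117,0,0,0.118,0.0854],[0,0,0,0,0,0,0.0854],[0,0,0,0,0,0,0.0854]]'
python3 - <<'E'
from h import *
cm=cam("wrist"); im=eyes.capture("wrist"); cv2.imwrite("pics/w1.png",im[:,:,::-1])
for t in tubes(im,cm,22,400): print(t)
go(446.7,-231.7,160,-0.377)
E
```

```text
time_s: 0.5
eef_pos: [328.0, -311.3, 195.0]
ee_rot: [-0.0, 1.0, -0.014, -0.0]
force: [1.3, -0.8, -0.7]
grip_width: 0.998
grip_force: 0.0
time_s: 1.0
eef_pos: [443.5, -233.3, 160.2]
ee_rot: [-0.0, 0.983, -0.184, -0.001]
force: [-0.4, -0.4, 0.4]
grip_width: 1.001
grip_force: 0.0
(array([ 475.6, -398. ]), np.float64(-0.182), np.float64(105.3), array([434.3,  68.5]), np.int32(4993))
(array([ 438.5, -230.8]), np.float64(-0.371), np.float64(115.4), array([254.5, 184.5]), np.int32(4208))
now [ 442.9 -234.   160.6] yaw -0.371 tilt [-0.0006  0.0003] | rows 1 each [0.0027, -0.0035, 0.0006, 0.006] | tot [ 2.7 -3.5  0.6] 0.006
```

View pics/w1.png

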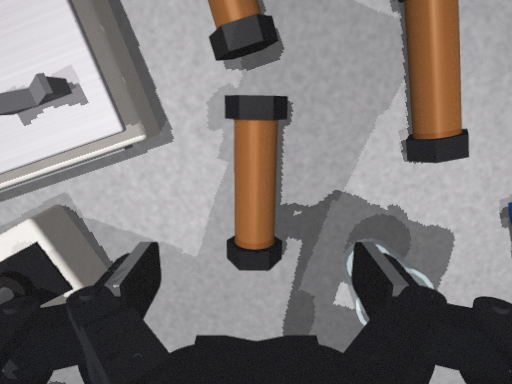

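Tube B lies under the gripper at wrist pixel (255,185), and the way down is clear. I descend and grip.

```bash
python3 -m jog '[[0,-0.0025,0.045,0,0,0,0.075],[0,0,0.045,0,0,0,0.075],[0,0,0.04,0,0,0,0.075],[0,0,0.018,0,0,0,0.075],[0,0,0,0,0,0,0.075]]'; python3 - <<'E'
from h import *
go(444,-231.7,12,-0.371)
E
python3 -m jog '[[0,0,0,0,0,0,0.02],[0,0,0,0,0,0,0.02],[0,0,0,0,0,0,0.02],[0,0,0,0,0,0,0.02],[0,0,0,0,0,0,0.02]]' 60; python3 -m jog '[[0,0,-0.01,0,0,0,0.02],[0,0,-0.03,0,0,0,0.02],[0,0,-0.04,0,0,0,0.02],[0,0,-0.04,0,0,0,0.02],[0,0,-0.04,0,0,0,0.02]]'
python3 - <<'E'
from h import *
p,r=pose(); cm=cam("wrist"); im=eyes.capture("wrist"); cv2.imwrite("pics/w2.png",im[:,:,::-1])
print(sense()["force"],sense()["grip_width"])
for t in tubes(im,cm,p[2]+10,400): print(t)
go(600,22,220,-0.045)
E
```

```text
time_s: 1.55
eef_pos: [442.4, -231.8, 11.1]
ee_rot: [-0.001, 0.983, -0.186, -0.002]
force: [-0.2, -0.3, 0.8]
grip_width: 0.882
grip_force: 0.0
now [ 442.4 -231.8   11.1] yaw -0.374 tilt [-0.0033  0.0028] | rows 1 each [0.0015, -0.0007, -0.0009, -0.0029] | tot [ 1.5 -0.7 -0.9] -0.003
time_s: 2.05
eef_pos: [444.7, -232.4, 14.5]
ee_rot: [0.001, 0.983, -0.185, 0.001]
force: [-3.1, 0.4, 8.2]
grip_width: 0.404
grip_force: 59.0
time_s: 2.55
eef_pos: [443.9, -231.3, 175.4]
ee_rot: [0.0, 0.983, -0.185, 0.0]
force: [0.6, -0.3, -1.9]
grip_width: 0.399
grip_force: 60.1
[ 3.2269917  -2.10487337  5.87948636] 0.40455185690834
(array([ 493.8, -317. ]), np.float64(-0.164), np.float64(46.8), array([426.5,  67. ]), np.int32(4682))
(array([ 450. , -234.4]), np.float64(-0.393), np.float64(86.4), array([255.9, 244. ]), np.int32(14317))
now [ 446.  -232.9  181.8] yaw -0.372 tilt [ 0.0087 -0.0075] | rows 7 each [0.0132, -0.0406, -0.0055, -0.0467] | tot [  51.2 -293.3  -38.8] -0.327
```

View pics/w2.png

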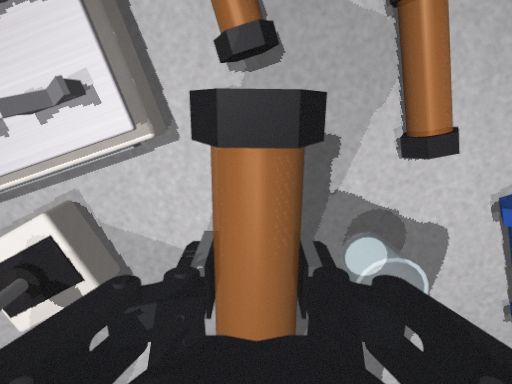

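The tube is held, with the far cap edge at row 148. Now to the rocker.

```bash
cat >> h.py <<'E'
def held(im, dz=-25.5):
    "offset of held tube's centre along tool x (mm) and its yaw in tool, from the far glass/cap edge"
    c=eyes.calibration("wrist"); K=np.array([[c["fx"],0,c["cx"]],[0,c["fy"],c["cy"]],[0,0,1.]])
    m=amber(im); rows=np.nonzero(m[60:330,235:277].sum(1)>30)[0]+60
    top=rows.min(); xs=[np.nonzero(m[rr,150:360])[0].mean()+150 for rr in (top+8,top+80)]
    W=world((K,np.array(c["dist"]),np.array(c["mount"])),[(xs[0],top),(xs[0],top+8),(xs[1],top+80)],dz)
    print("held: top row",top,"offset x",round(W[0,0]-54,1),"yaw",round(np.arctan2(W[1,1]-W[2,1],W[1,0]-W[2,0]),3))
E
python3 -m jog '[[0.0132,-0.0406,-0.0065,0,0,-0.0467,0.02],[0.0132,-0.0406,-0.0065,0,0,-0.0467,0.02],[0.0132,-0.0406,-0.0065,0,0,-0.0467,0.02],[0.0132,-0.0406,-0.0065,0,0,-0.0467,0.02]]'; python3 -m jog '[[0.0132,-0.0406,-0.0065,0,0,-0.0467,0.02],[0.0132,-0.0406,-0.0065,0,0,-0.0467,0.02],[0.0132,-0.0406,-0.0065,0,0,-0.0467,0.02],[0,0,0,0,0,0,0.02],[0,0,0,0,0,0,0.02]]'
python3 - <<'E'
from h import *
held(cv2.imread("pics/w2.png")[:,:,::-1])
cm=cam("wrist"); im=eyes.capture("wrist"); cv2.imwrite("pics/w3.png",im[:,:,::-1]); np.savez("pics/w3.npz",K=cm[0],d=cm[1],M=cm[2])
held(im); go(601,24,230,-0.045)
for P in [(637.1,22.1),(634.6,-52.7),(630.1,-127.6),(565.3,26.4),(562.9,-49.9),(560.4,-124.3)]: print(project(cm,[(*P,85)]).round(0))
E
```

```text
time_s: 3.0
eef_pos: [543.5, -90.9, 199.8]
ee_rot: [0.0, 0.996, -0.092, 0.0]
force: [0.9, 0.0, -1.8]
grip_width: 0.399
grip_force: 60.4
time_s: 3.5
eef_pos: [598.7, 23.2, 218.6]
ee_rot: [0.0, 1.0, -0.022, 0.0]
force: [-0.5, 0.0, -2.0]
grip_width: 0.401
grip_force: 60.4
held: top row 149 offset x -2.4 yaw -0.002
held: top row 149 offset x -2.4 yaw 0.017
now [598.5  22.3 218.4] yaw -0.046 tilt [-0.0003 -0.0003] | rows 1 each [0.0024, -0.0019, -0.0116, -0.0007] | tot [  2.4  -1.9 -11.6] -0.001
[[255. 138.]]
[[346. 137.]]
[[438. 138.]]
[[254. 220.]]
[[341. 219.]]
[[425. 218.]]
```

View pics/w3.png

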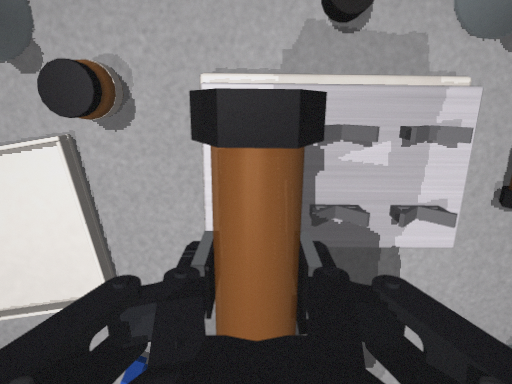

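```bash
python3 - <<'E'
import cv2
im=cv2.imread("pics/w3.png")[110:250,300:490]
cv2.imwrite("pics/c3.png",cv2.resize(im,(760,560),interpolation=cv2.INTER_CUBIC))
E
```

```text
(no output)
```

View pics/c3.png

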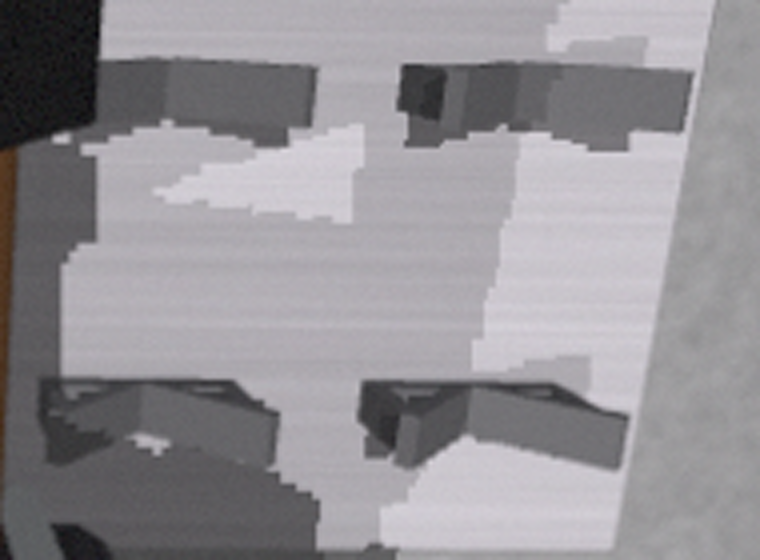

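```bash
python3 - <<'E'
from h import *
f=np.load("pics/w3.npz"); cm=(f["K"],f["d"],f["M"])
W=world(cm,[(334.75,212.75),(341.25,133),(417,212.75),(429.25,133.75)],72.5); print(W.round(1))
c1=(W[0]+W[1])/2;c0=(W[2]+W[3])/2; e=(c1-c0)[:2]; yaw=np.arctan2(-e[0],e[1]); print(c1,c0,np.hypot(*e),"yaw",yaw, [np.arctan2(d[1],d[0]) for d in (W[1]-W[0],W[3]-W[2])])
c2=c1+(c1-c0);print("c2",c2)
im=cv2.imread("pics/top0raw.png")
t=cam("top")
for c in (c0,c1,c2): print(project(t,[(*c[:2],72.5)])/.64)
E
```

```text
[[ 564.6  -47.6   72.5]
 [ 636.4  -51.6   72.5]
 [ 561.2 -122.8   72.5]
 [ 632.5 -127.    72.5]]
[600.5107296  -49.58736798  72.5       ] [ 596.87578817 -124.88519708   72.5       ] 75.38551496568907 yaw -0.048236739289316266 [np.float64(-0.056557007616858425), np.float64(-0.058582676613806686)]
c2 [604.14567103  25.71046112  72.5       ]
[[456.89504866 254.17606164]]
[[417.90947153 251.59989935]]
[[378.92796818 249.04395586]]
```

```bash
python3 -m jog '[[0.0073,-0.003,0.02,0,0,0.007,0.02],[0,0,0.04,0,0,0,0.02],[0,0,0.035,0,0,0,0.02],[0,0,0.022,0,0,0,0.02],[0,0,0,0,0,0,0.02]]'; python3 - <<'E'
from h import *
held(eyes.capture("wrist")); print(sense()["force"]); go(605.9,24.9,92,-0.053)
E
```

```text
time_s: 4.05
eef_pos: [604.4, 24.1, 98.4]
ee_rot: [-0.0, 1.0, -0.027, -0.003]
force: [-0.9, 0.6, -1.7]
grip_width: 0.399
grip_force: 61.9
held: top row 149 offset x -2.4 yaw -0.014
[-0.09085264 -0.98333305 -1.5595437 ]
now [605.6  24.1 100.8] yaw -0.054 tilt [-0.0023  0.0002] | rows 1 each [0.0002, -0.0008, 0.0088, -0.0014] | tot [ 0.2 -0.8  8.8] -0.001
```

```bash
python3 -m jog '[[0,-0.0005,0.004,0,0,0,0.02],[0,0,0.003,0,0,0,0.02],[0,0,0,0,0,0,0.02],[0,0,0,0,0,0,0.02]]';  python3 -m jog '[[0,0,0,0,0,0,0.056],[0,0,0,0,0,0,0.056],[0,0,0,0,0,0,0.056],[0,0,0,0,0,0,0.056]]'; python3 -m jog '[[0,0,-0.02,0,0,0,0.056],[0,0,-0.04,0,0,0,0.056],[0,0,-0.04,0,0,0,0.056],[0,0,-0.04,0,0,0,0.056],[0,0,0,0,0,0,0.056]]'
python3 - <<'E'
from h import *
cm=cam("wrist"); im=eyes.capture("wrist"); cv2.imwrite("pics/w4.png",im[:,:,::-1])
for z in(98,116):
  for t in tubes(im,cm,z,400): print(z,t)
go(620,-269,180,-0.079)
E
```

```text
time_s: 4.5
eef_pos: [606.5, 25.7, 94.8]
ee_rot: [0.0, 1.0, -0.026, 0.0]
force: [-0.6, 0.5, -1.6]
grip_width: 0.404
grip_force: 61.9
time_s: 4.9
eef_pos: [606.5, 25.7, 94.4]
ee_rot: [0.0, 1.0, -0.026, 0.0]
force: [0.7, -0.5, 0.2]
grip_width: 0.658
grip_force: 0.0
time_s: 5.4
eef_pos: [608.1, 25.5, 240.3]
ee_rot: [0.001, 1.0, -0.026, 0.005]
force: [0.5, 0.2, 0.2]
grip_width: 0.655
grip_force: 0.0
98 (array([600.1,  25.4]), np.float64(-0.053), np.float64(114.7), array([256., 188.]), np.int32(4162))
116 (array([604.9,  25.1]), np.float64(-0.053), np.float64(107.2), array([256., 188.]), np.int32(4162))
now [607.2  25.7 236.9] yaw -0.052 tilt [ 0.0053 -0.0008] | rows 7 each [0.0045, 0.0419, 0.0082, 0.0038] | tot [ 27.9 293.6  57.2] 0.027
```

View pics/w4.png

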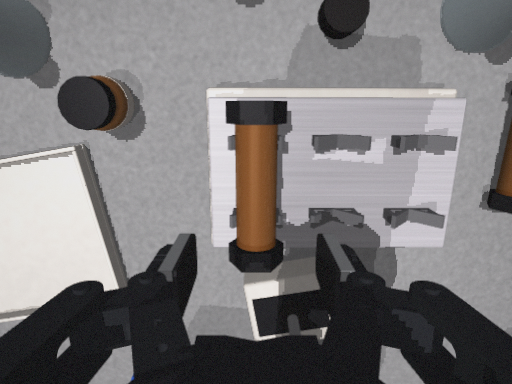

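Tube B is settled in cradle 2, with its centre within 2 mm. Next is tube A.

```bash
python3 -m jog '[[0.0045,0.0419,0.008,0,0,0.0038,0.075],[0.0045,0.0419,0.008,0,0,0.0038,0.075],[0.0045,0.0419,0.008,0,0,0.0038,0.075],[0.0045,0.0419,0.008,0,0,0.0038,0.075]]'; python3 -m jog '[[0.0045,0.0419,0.008,0,0,0.0038,0.075],[0.0045,0.0419,0.008,0,0,0.0038,0.075],[0.0045,0.0419,0.008,0,0,0.0038,0.075],[0,0,0,0,0,0,0.075],[0,0,0,0,0,0,0.075]]'
python3 - <<'E'
from h import *
cm=cam("wrist"); im=eyes.capture("wrist")
for t in tubes(im,cm,40,400): print(t)
go(619,-269,17,-0.079)
E
```

```text
time_s: 5.85
eef_pos: [614.0, -144.1, 200.5]
ee_rot: [-0.0, 0.999, -0.034, -0.001]
force: [0.7, -0.2, -0.0]
grip_width: 0.875
grip_force: 0.0
time_s: 6.35
eef_pos: [618.4, -269.3, 176.5]
ee_rot: [-0.001, 0.999, -0.04, -0.001]
force: [-0.4, 1.1, -0.6]
grip_width: 0.875
grip_force: 0.0
(array([ 615.1, -271. ]), np.float64(-0.079), np.float64(107.1), array([258. , 182.5]), np.int32(3911))
(array([ 525.2, -396.8]), np.float64(1.234), np.float64(34.6), array([400.9, 268.6]), np.int32(553))
now [ 618.8 -268.3  177.3] yaw -0.079 tilt [-0.0013  0.0012] | rows 4 each [0.0001, 0.0002, 0.0401, -0.0] | tot [  0.5   0.8 160.3] -0.0
```

```bash
python3 -m jog '[[-0.0022,0.0019,0.045,0,0,0,0.075],[0,0,0.045,0,0,0,0.075],[0,0,0.045,0,0,0,0.075],[0,0,0.024,0,0,0,0.075],[0,0,0,0,0,0,0.075]]'; python3 -m jog '[[0,0,0,0,0,0,0.02],[0,0,0,0,0,0,0.02],[0,0,0,0,0,0,0.02],[0,0,0,0,0,0,0.02],[0,0,0,0,0,0,0.02]]'; python3 -m jog '[[0,0,-0.01,0,0,0,0.02],[0,0,-0.04,0,0,0,0.02],[0,0,-0.05,0,0,0,0.02],[0,0,-0.05,0,0,0,0.02],[0,0,-0.05,0,0,0,0.02]]'
python3 - <<'E'
from h import *
held(eyes.capture("wrist"))
go(602.2,-50.3,218,-0.053)
E
```

```text
time_s: 6.9
eef_pos: [615.2, -268.0, 15.6]
ee_rot: [-0.002, 0.999, -0.039, -0.003]
force: [-1.0, -0.7, 0.5]
grip_width: 0.881
grip_force: 0.0
time_s: 7.4
eef_pos: [617.7, -271.0, 21.8]
ee_rot: [0.001, 0.999, -0.039, 0.002]
force: [-0.8, 2.4, 7.5]
grip_width: 0.402
grip_force: 59.8
time_s: 7.9
eef_pos: [616.3, -270.5, 222.4]
ee_rot: [0.0, 0.999, -0.04, 0.0]
force: [0.4, -0.7, -2.1]
grip_width: 0.403
grip_force: 60.2
held: top row 147 offset x -1.7 yaw 0.034
now [ 618.3 -271.7  232.4] yaw -0.079 tilt [ 0.0127 -0.0086] | rows 5 each [-0.0063, -0.044, 0.0025, -0.0052] | tot [ -33.7 -219.6   12.3] -0.026
```

```bash
python3 -m jog '[[-0.0063,-0.044,0.0025,0,0,-0.0052,0.02],[-0.0063,-0.044,0.0025,0,0,-0.0052,0.02],[-0.0063,-0.044,0.0025,0,0,-0.0052,0.02],[-0.0063,-0.044,0.0025,0,0,-0.0052,0.02],[-0.0063,-0.044,0.0025,0,0,-0.0052,0.02]]'; python3 -m jog '[[0,0,0.03,0,0,0,0.02],[0,0,0.04,0,0,0,0.02],[0,0,0.03,0,0,0,0.02],[0,0,0.012,0,0,0,0.02],[0,0,0,0,0,0,0.02]]'
python3 - <<'E'
from h import *
print(sense()["force"]);held(eyes.capture("wrist")); go(601.5,-50.3,98,-0.053)
E
```

```text
time_s: 8.45
eef_pos: [599.8, -47.3, 207.4]
ee_rot: [0.0, 1.0, -0.027, 0.0]
force: [0.5, -0.3, -1.2]
grip_width: 0.4
grip_force: 60.4
time_s: 8.95
eef_pos: [600.8, -49.6, 96.9]
ee_rot: [0.001, 1.0, -0.027, 0.001]
force: [-4.5, -1.4, 5.2]
grip_width: 0.401
grip_force: 63.5
[-4.53461295 -1.43899686  5.18055415]
held: top row 149 offset x -2.4 yaw -0.008
now [600.7 -49.6  96.9] yaw -0.054 tilt [ 0.0017 -0.0011] | rows 1 each [0.0008, 0.0007, -0.0011, -0.001] | tot [ 0.8  0.7 -1.1] -0.001
```

```bash
python3 -m jog '[[0,0,0,0,0,0,0.056],[0,0,0,0,0,0,0.056],[0,0,0,0,0,0,0.056],[0,0,0,0,0,0,0.056]]'; python3 -m jog '[[0,0,-0.02,0,0,0,0.056],[0,0,-0.04,0,0,0,0.056],[0,0,-0.04,0,0,0,0.056],[0,0,-0.03,0,0,0,0.056],[0,0,0,0,0,0,0.056]]'
python3 - <<'E'
from h import *
cm=cam("wrist"); im=eyes.capture("wrist")
for t in tubes(im,cm,116,400): print(t)
cm=cam("top"); im=eyes.capture("top")
for t in tubes(im,cm,40,200): print(t)
go(480,-397,180,-0.185)
E
```

```text
time_s: 9.4
eef_pos: [600.5, -49.1, 94.9]
ee_rot: [0.0, 1.0, -0.027, 0.0]
force: [-0.3, -0.4, -0.1]
grip_width: 0.661
grip_force: 0.0
time_s: 9.9
eef_pos: [601.8, -49.4, 229.4]
ee_rot: [0.001, 1.0, -0.027, 0.004]
force: [0.6, -0.8, 0.1]
grip_width: 0.657
grip_force: 0.0
(array([606.2,  22.3]), np.float64(-0.043), np.float64(104.8), array([163.9, 186.5]), np.int32(3578))
(array([596.9, -49.3]), np.float64(-0.054), np.float64(106.9), array([255.5, 193. ]), np.int32(4638))
(array([ 481.5, -392.5]), np.float64(-0.175), np.float64(105.4), array([378. , 203.3]), np.int32(329))
now [600.3 -49.  224.7] yaw -0.053 tilt [ 0.0002 -0.    ] | rows 8 each [-0.0101, 0.0449, 0.0056, 0.0165] | tot [-101.7  353.9   44.6] 0.132
```

```bash
python3 -m jog '[[-0.0101,0.0449,0.0056,0,0,0.0165,0.075],[-0.0101,0.0449,0.0056,0,0,0.0165,0.075],[-0.0101,0.0449,0.0056,0,0,0.0165,0.075],[-0.0101,0.0449,0.0056,0,0,0.0165,0.075]]'; python3 -m jog '[[-0.0101,0.0449,0.0056,0,0,0.0165,0.075],[-0.0101,0.0449,0.0056,0,0,0.0165,0.075],[-0.0101,0.0449,0.0056,0,0,0.0165,0.075],[-0.0101,0.0449,0.0056,0,0,0.0165,0.075]]';  python3 -m jog '[[0,0,0,0,0,0,0.075],[0,0,0,0,0,0,0.075]]'
python3 - <<'E'
from h import *
cm=cam("wrist"); im=eyes.capture("wrist")
for t in tubes(im,cm,40,400): print(t)
go(480.5,-395,18,-0.18)
E
```

```text
time_s: 10.4
eef_pos: [544.9, -226.2, 200.4]
ee_rot: [-0.001, 0.998, -0.06, -0.001]
force: [0.0, -1.3, 0.4]
grip_width: 0.876
grip_force: 0.0
time_s: 10.8
eef_pos: [479.0, -398.0, 177.9]
ee_rot: [-0.001, 0.996, -0.093, -0.001]
force: [0.3, -0.1, 0.1]
grip_width: 0.877
grip_force: 0.0
time_s: 11.0
eef_pos: [479.6, -396.9, 178.1]
ee_rot: [-0.001, 0.996, -0.093, -0.001]
force: [0.0, -0.7, -0.9]
grip_width: 0.876
grip_force: 0.0
(array([ 480.4, -398. ]), np.float64(-0.166), np.float64(107.3), array([256.8, 177.4]), np.int32(3928))
now [ 480.3 -396.1  178.7] yaw -0.185 tilt [-0.0013  0.0021] | rows 4 each [0.0001, -0.0002, 0.0402, -0.0013] | tot [  0.2  -0.8 160.7] -0.005
```

```bash
python3 -m jog '[[0,0.001,0.045,0,0,-0.01,0.075],[0,0,0.045,0,0,0,0.075],[0,0,0.045,0,0,0,0.075],[0,0,0.025,0,0,0,0.075],[0,0,0,0,0,0,0.075]]'; python3 -m jog '[[0,0,0,0,0,0,0.02],[0,0,0,0,0,0,0.02],[0,0,0,0,0,0,0.02],[0,0,0,0,0,0,0.02],[0,0,0,0,0,0,0.02]]'; python3 -m jog '[[0,0,-0.01,0,0,0,0.02],[0,0,-0.04,0,0,0,0.02],[0,0,-0.05,0,0,0,0.02],[0,0,-0.05,0,0,0,0.02],[0,0,-0.05,0,0,0,0.02]]'; python3 -m jog '[[0,0,0,0,0,0,0.02]]'
python3 - <<'E'
from h import *
held(eyes.capture("wrist"))
go(597,-125.3,218,-0.053)
E
```

```text
time_s: 11.55
eef_pos: [479.5, -394.7, 16.3]
ee_rot: [-0.003, 0.996, -0.086, -0.003]
force: [0.3, 0.9, -0.0]
grip_width: 0.88
grip_force: 0.0
time_s: 12.05
eef_pos: [481.1, -398.4, 22.3]
ee_rot: [0.001, 0.996, -0.087, 0.001]
force: [0.9, 2.3, 7.4]
grip_width: 0.399
grip_force: 59.7
time_s: 12.55
eef_pos: [479.9, -397.4, 223.3]
ee_rot: [0.0, 0.996, -0.087, 0.0]
force: [-0.1, 0.0, -1.2]
grip_width: 0.398
grip_force: 60.2
time_s: 12.65
eef_pos: [481.7, -399.4, 229.0]
ee_rot: [0.005, 0.996, -0.087, 0.005]
force: [0.1, -0.7, -0.7]
grip_width: 0.397
grip_force: 60.3
held: top row 143 offset x -0.3 yaw 0.024
now [ 480.8 -398.5  224.5] yaw -0.175 tilt [ 0.0049 -0.006 ] | rows 7 each [0.0117, -0.0408, 0.0008, -0.0174] | tot [  66.7 -289.3    5.4] -0.122
```

```bash
python3 -m jog '[[0.0117,-0.0408,0.0008,0,0,-0.0174,0.02],[0.0117,-0.0408,0.0008,0,0,-0.0174,0.02],[0.0117,-0.0408,0.0008,0,0,-0.0174,0.02],[0.0117,-0.0408,0.0008,0,0,-0.0174,0.02]]'; python3 -m jog '[[0.0117,-0.0408,0.0008,0,0,-0.0174,0.02],[0.0117,-0.0408,0.0008,0,0,-0.0174,0.02],[0.0117,-0.0408,0.0008,0,0,-0.0174,0.02],[0,0,0,0,0,0,0.02],[0,0,0,0,0,0,0.02]]'
python3 - <<'E'
from h import *
cm=cam("wrist");im=eyes.capture("wrist"); held(im)
for t in tubes(im,cm,116,400): print(t)
go(597,-125.3,99,-0.053)
E
```

```text
time_s: 13.1
eef_pos: [550.6, -241.6, 215.6]
ee_rot: [-0.001, 0.999, -0.053, -0.001]
force: [1.4, -0.5, -2.7]
grip_width: 0.397
grip_force: 60.3
time_s: 13.6
eef_pos: [596.1, -123.9, 213.3]
ee_rot: [-0.0, 1.0, -0.026, -0.001]
force: [0.9, -1.3, -2.8]
grip_width: 0.402
grip_force: 60.4
held: top row 143 offset x -0.4 yaw 0.138
(array([605.8,  17.7]), np.float64(-0.045), np.float64(108.6), array([ 63.3, 187.6]), np.int32(4106))
(array([596.9, -51.5]), np.float64(-0.073), np.float64(107.8), array([157.9, 194.6]), np.int32(4354))
(array([ 551.1, -121.5]), np.float64(-0.053), np.float64(166.6), array([255.5, 241.5]), np.int32(13592))
now [ 595.9 -124.9  213.5] yaw -0.054 tilt [-0.0017  0.0003] | rows 3 each [0.0004, 0.0001, 0.0382, -0.0002] | tot [  1.3   0.4 114.5] -0.001
```

```bash
python3 -m jog '[[0.0012,0,0.03,0,0,0,0.02],[0,0,0.04,0,0,0,0.02],[0,0,0.03,0,0,0,0.02],[0,0,0.014,0,0,0,0.02],[0,0,0,0,0,0,0.02]]';  python3 -m jog '[[0,0,0.002,0,0,0,0.02],[0,0,0,0,0,0,0.02]]'; python3 -m jog '[[0,0,0,0,0,0,0.056],[0,0,0,0,0,0,0.056],[0,0,0,0,0,0,0.056],[0,0,0,0,0,0,0.056]]'; python3 -m jog '[[0,0,-0.02,0,0,0,0.056],[0,0,-0.04,0,0,0,0.056],[0,0,-0.04,0,0,0,0.056],[0,0,-0.02,0,0,0,0.056],[0,0,0,0,0,0,0.056]]'
python3 - <<'E'
from h import *
cm=cam("wrist");im=eyes.capture("wrist"); cv2.imwrite("pics/w5.png",im[:,:,::-1])
for t in tubes(im,cm,116,400): print(t)
cm=cam("top");im=eyes.capture("top"); cv2.imwrite("pics/t5.png",im[:,:,::-1])
print(project(cm,[(438.7,-15.6,158)]))
cv2.imwrite("pics/t5c.png",cv2.resize(im[120:240,200:360,::-1],(800,600),interpolation=cv2.INTER_CUBIC))
go(438.7,-12,220,0.09)
E
```

```text
time_s: 14.15
eef_pos: [597.2, -125.3, 99.9]
ee_rot: [-0.0, 1.0, -0.027, -0.001]
force: [-0.2, -0.4, -0.6]
grip_width: 0.397
grip_force: 61.3
time_s: 14.35
eef_pos: [597.9, -125.4, 99.2]
ee_rot: [0.0, 1.0, -0.027, 0.001]
force: [0.1, 0.6, 0.0]
grip_width: 0.402
grip_force: 61.4
time_s: 14.75
eef_pos: [597.7, -124.7, 98.4]
ee_rot: [0.0, 1.0, -0.027, 0.0]
force: [0.9, 0.8, -0.2]
grip_width: 0.659
grip_force: 0.0
time_s: 15.25
eef_pos: [598.7, -125.0, 221.7]
ee_rot: [0.001, 1.0, -0.027, 0.003]
force: [0.9, 0.0, -1.5]
grip_width: 0.66
grip_force: 0.0
(array([605.2,  18. ]), np.float64(-0.043), np.float64(107.7), array([ 68.3, 190.6]), np.int32(3762))
(array([ 596.8, -123.7]), np.float64(-0.056), np.float64(107.3), array([253.5, 191.5]), np.int32(4706))
(array([598.5, -51.8]), np.float64(-0.058), np.float64(103.0), array([159.8, 194.5]), np.int32(3577))
[[255.37770805 212.95390383]]
now [ 597.5 -124.6  217.8] yaw -0.053 tilt [-0.0006  0.0002] | rows 4 each [-0.0397, -0.0282, -0.0005, -0.0359] | tot [-164.5 -104.    -2.1] -0.143
```

View pics/w5.png

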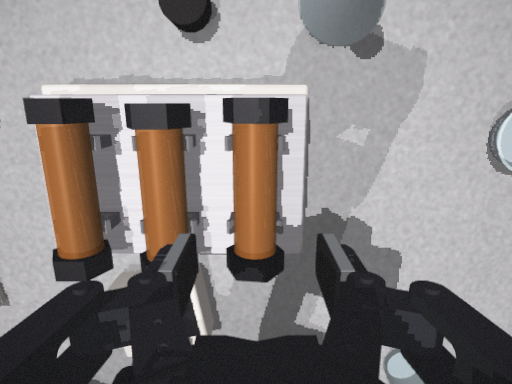

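View pics/t5c.png

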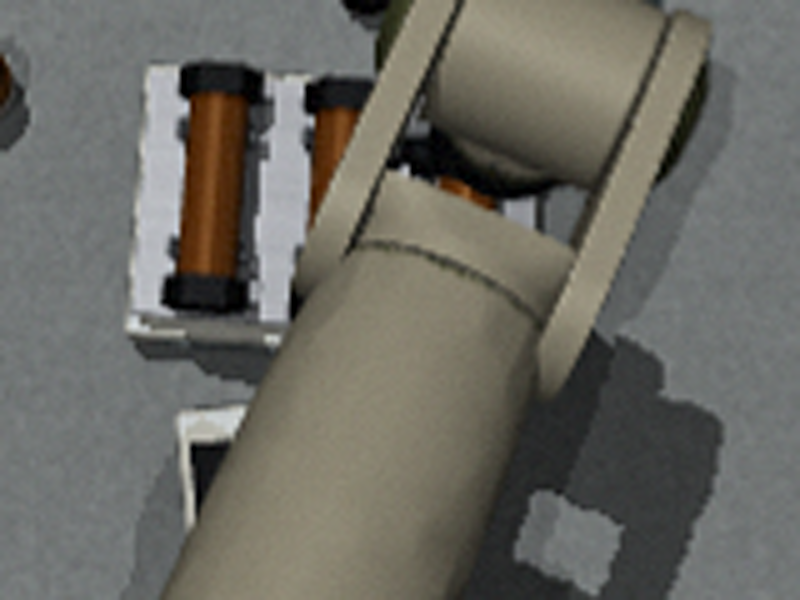

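All three tubes are settled, each in its own cradle. Now the lever.

```bash
python3 -m jog '[[-0.0397,-0.0282,-0.0005,0,0,-0.0359,0.0854],[-0.0397,-0.0282,-0.0005,0,0,-0.0359,0.0854],[-0.0397,-0.0282,-0.0005,0,0,-0.0359,0.0854],[-0.0397,-0.0282,-0.0005,0,0,-0.0359,0.0854],[0,0,0,0,0,0,0.0854]]'; python3 -m jog '[[0,0,0,0,0,0,0.0854]]'
python3 - <<'E'
from h import *
print("knob",world(cam("top"),[(253.25,214.25)],156).round(1))
cm=cam("wrist");im=eyes.capture("wrist"); cv2.imwrite("pics/w6.png",im[:,:,::-1]); np.savez("pics/w6.npz",K=cm[0],d=cm[1],M=cm[2])
print(project(cm,[(435.6,-9.7,158),(435.6,-9.7,122)]))
go(436,-10,132,0.09)
E
```

```text
time_s: 15.85
eef_pos: [434.3, -9.2, 218.6]
ee_rot: [-0.001, 0.999, 0.047, -0.003]
force: [0.5, -0.0, 0.4]
grip_width: 0.999
grip_force: 0.0
time_s: 15.95
eef_pos: [438.4, -11.6, 219.7]
ee_rot: [-0.0, 0.999, 0.045, -0.001]
force: [0.0, -0.5, 0.2]
grip_width: 1.0
grip_force: 0.0
knob [[435.1  -9.7 156. ]]
[[252.22728195 214.60041548]
 [252.78840204 198.18094033]]
now [439.2 -12.2 219.8] yaw 0.09 tilt [-0.0006  0.0001] | rows 2 each [-0.0015, -0.0012, 0.0439, 0.0] | tot [-2.9 -2.4 87.8] 0.0
```

View pics/w6.png

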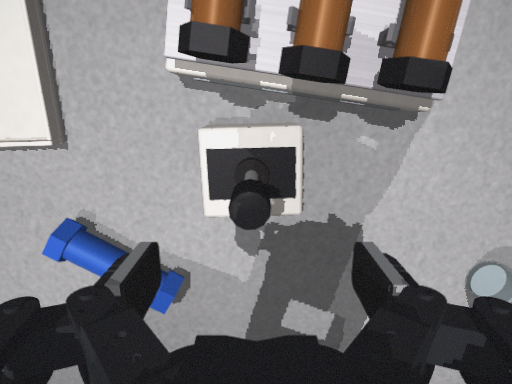

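The knob is at wrist pixel (249,210), 3 px from the prediction, and the box is square to the tool. I lower the open fingers around it.

```bash
python3 -m jog '[[-0.0024,-0.0034,0.01,0,0,0,0.05],[0,0,0.03,0,0,0,0.05],[0,0,0.03,0,0,0,0.05],[0,0,0.018,0,0,0,0.05],[0,0,0,0,0,0,0.05]]'; python3 -m jog '[[0,0,0,0,0,0,0.05]]';  python3 -m jog '[[0,-0.01,0,0,0,0,0.05],[0,-0.01,0,0,0,0,0.05],[0,-0.01,0,0,0,0,0.05],[0,-0.01,0,0,0,0,0.05],[0,0,0,0,0,0,0.05]]';  python3 -m jog '[[0,0,0,0,0,0,0.05]]'
```

```text
time_s: 16.5
eef_pos: [435.1, -8.8, 129.5]
ee_rot: [-0.001, 0.999, 0.045, -0.003]
force: [0.0, 0.4, 0.7]
grip_width: 0.584
grip_force: 0.0
time_s: 16.6
eef_pos: [436.6, -9.1, 132.2]
ee_rot: [-0.0, 0.999, 0.045, -0.0]
force: [-0.3, 0.7, -0.0]
grip_width: 0.588
grip_force: 0.0
time_s: 17.1
eef_pos: [432.7, 31.9, 132.6]
ee_rot: [0.0, 0.999, 0.046, 0.0]
force: [-0.3, -4.8, 3.2]
grip_width: 0.586
grip_force: 2.4
time_s: 17.2
eef_pos: [432.8, 31.1, 132.7]
ee_rot: [0.0, 0.999, 0.045, 0.0]
force: [-0.8, -4.1, 3.3]
grip_width: 0.587
grip_force: 2.5
```

```bash
python3 -m jog '[[0,-0.004,0,0,0,0,0.05],[0,-0.003,0,0,0,0,0.05],[0,-0.003,0,0,0,0,0.05],[0,0,0,0,0,0,0.05]]';  python3 -m jog '[[0,0,0,0,0,0,0.05],[0,0,0,0,0,0,0.05]]'
python3 - <<'E'
from h import *
cm=cam("top"); im=eyes.capture("side"); cv2.imwrite("pics/s7.png",cv2.resize(im[150:310,180:340,::-1],(600,600),interpolation=cv2.INTER_CUBIC)); print(sense()["force"])
E
```

```text
time_s: 17.6
eef_pos: [432.0, 39.0, 132.1]
ee_rot: [0.002, 0.999, 0.045, -0.0]
force: [0.1, -16.8, -3.4]
grip_width: 0.587
grip_force: 7.1
time_s: 17.8
eef_pos: [431.9, 39.0, 132.1]
ee_rot: [0.002, 0.999, 0.045, -0.0]
force: [0.4, -16.0, -3.9]
grip_width: 0.581
grip_force: 6.8
[  0.24290913 -16.10176714  -3.2126211 ]
```

View pics/s7.png

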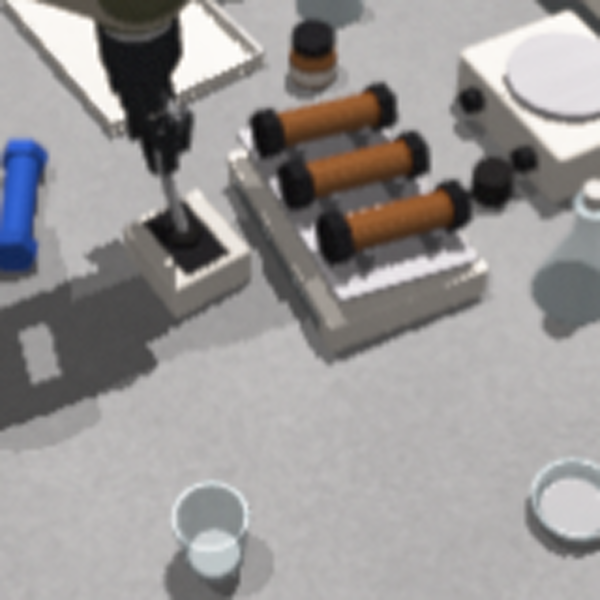

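The lever is at its left stop (force jumped to 16 N) and all the tubes are in place. Hold about 2 s, return to centre, then the right side.

```bash
for i in 1 2 3 4; do python3 -m jog '[[0,0,0,0,0,0,0.05],[0,0,0,0,0,0,0.05],[0,0,0,0,0,0,0.05],[0,0,0,0,0,0,0.05],[0,0,0,0,0,0,0.05]]' | grep force: ; done; python3 -m jog '[[0,0.012,0,0,0,0,0.05],[0,0.012,0,0,0,0,0.05],[0,0.013,0,0,0,0,0.05],[0,0.013,0,0,0,0,0.05],[0,0,0,0,0,0,0.05]]'; python3 -m jog '[[0,0,0,0,0,0,0.05],[0,0,0,0,0,0,0.05],[0,0,0,0,0,0,0.05],[0,0,0,0,0,0,0.05],[0,0,0,0,0,0,0.05]]'; python3 -m jog '[[0,0.012,0,0,0,0,0.05],[0,0.012,0,0,0,0,0.05],[0,0.012,0,0,0,0,0.05],[0,0.010,0,0,0,0,0.05],[0,0,0,0,0,0,0.05]]'; python3 -m jog '[[0,0,0,0,0,0,0.05]]'
```

```text
force: [0.9, -17.2, -3.5]
grip_force: 6.8
force: [-0.2, -16.6, -2.7]
grip_force: 6.8
force: [-0.1, -16.8, -2.8]
grip_force: 6.8
force: [0.6, -16.3, -3.1]
grip_force: 6.8
time_s: 20.35
eef_pos: [436.3, -10.2, 132.2]
ee_rot: [-0.0, 0.999, 0.044, -0.0]
force: [-0.0, -0.5, 0.2]
grip_width: 0.586
grip_force: 0.0
time_s: 20.85
eef_pos: [436.2, -8.7, 132.4]
ee_rot: [-0.0, 0.999, 0.045, 0.0]
force: [0.3, 0.0, -0.3]
grip_width: 0.589
grip_force: 0.0
time_s: 21.35
eef_pos: [439.9, -53.5, 131.8]
ee_rot: [-0.004, 0.999, 0.044, -0.001]
force: [2.3, 19.0, 3.5]
grip_width: 0.588
grip_force: 8.9
time_s: 21.45
eef_pos: [439.9, -53.4, 131.9]
ee_rot: [-0.003, 0.999, 0.044, -0.001]
force: [2.3, 17.6, 0.9]
grip_width: 0.587
grip_force: 8.1
```

```bash
for i in 1 2 3 4; do python3 -m jog '[[0,0,0,0,0,0,0.05],[0,0,0,0,0,0,0.05],[0,0,0,0,0,0,0.05],[0,0,0,0,0,0,0.05],[0,0,0,0,0,0,0.05]]' | grep force: ; done; python3 -m jog '[[0,-0.012,0,0,0,0,0.05],[0,-0.012,0,0,0,0,0.05],[0,-0.012,0,0,0,0,0.05],[0,-0.01,0,0,0,0,0.05],[0,0,0,0,0,0,0.05]]'; python3 -m jog '[[0,0,0,0,0,0,0.05],[0,0,0,0,0,0,0.05],[0,0,0,0,0,0,0.05],[0,0,0,0,0,0,0.05],[0,0,0,0,0,0,0.05]]'; python3 -m jog '[[0,0,-0.03,0,0,0,0.05],[0,0,-0.04,0,0,0,0.05],[0,0,-0.03,0,0,0,0.05],[0,0,0,0,0,0,0.05],[0,0,0,0,0,0,0.05]]'
python3 - <<'E'
from h import *
cm=cam("wrist"); im=eyes.capture("wrist"); cv2.imwrite("pics/w8.png",im[:,:,::-1])
go(600,-48,230,-0.053)
cm=cam("top"); im=eyes.capture("top")
for t in tubes(im,cm,116,100): print(t)
# tray: bright-white contour
g=(im.min(2)>150).astype(np.uint8); n,l,st,ce=cv2.connectedComponentsWithStats(g)
for i in range(1,n):
    if st[i,4]>1500: print(st[i]); b=cv2.boxPoints(cv2.minAreaRect(np.argwhere(l==i)[:,::-1].astype(np.float32))); W=world(cm,b,8); print(W.round(0)[:,:2].tolist(), W.mean(0).round(1))
E
```

```text
force: [1.1, 16.7, 1.0]
grip_force: 7.8
force: [1.2, 16.1, 2.6]
grip_force: 7.8
force: [0.2, 15.6, 2.0]
grip_force: 7.8
force: [0.7, 16.3, 2.6]
grip_force: 7.8
time_s: 23.95
eef_pos: [436.1, -8.0, 132.3]
ee_rot: [0.0, 0.999, 0.046, -0.0]
force: [-0.5, 0.7, 0.2]
grip_width: 0.584
grip_force: 0.0
time_s: 24.45
eef_pos: [436.3, -9.1, 132.4]
ee_rot: [0.0, 0.999, 0.045, -0.0]
force: [-0.2, 1.5, 0.1]
grip_width: 0.587
grip_force: 0.0
time_s: 24.95
eef_pos: [436.2, -8.9, 232.2]
ee_rot: [0.0, 0.999, 0.045, 0.0]
force: [-0.2, 0.3, -0.7]
grip_width: 0.588
grip_force: 0.0
now [435.9  -8.8 231.5] yaw 0.09 tilt [-0.0013  0.0004] | rows 4 each [0.0407, 0.0113, 0.0003, 0.0358] | tot [160.   53.8   1.3] 0.143
(array([605.3,  27.3]), np.float64(-0.045), np.float64(104.8), array([241.6, 156.5]), np.int32(360))
(array([597.6, -46.4]), np.float64(-0.047), np.float64(104.8), array([266.8, 159.6]), np.int32(366))
(array([ 598.9, -121.1]), np.float64(-0.057), np.float64(104.9), array([292.4, 159.6]), np.int32(362))
(array([ 554. , -697.6]), np.float64(-0.457), np.float64(55.8), array([486.4, 178.6]), np.int32(160))
(array([ 465.8, -638.6]), np.float64(-0.495), np.float64(56.5), array([468., 208.]), np.int32(164))
(array([ 388. , -680.4]), np.float64(-0.644), np.float64(57.7), array([482.6, 234.8]), np.int32(178))
(array([ 309.6, -640.8]), np.float64(-0.755), np.float64(56.6), array([470. , 261.8]), np.int32(186))
[ 229   50   60   46 2500]
[[828.0, 77.0], [979.0, 78.0], [978.0, -117.0], [827.0, -115.0]] [902.9 -19.1   8. ]
[  93  149   93   72 5114]
[[613.0, 511.0], [645.0, 227.0], [446.0, 200.0], [414.0, 481.0]] [529.6 354.9   8. ]
```

```bash
python3 - <<'E'
from h import *
go(604.5,25,231,-0.052)
E
```

```text
now [435.7  -8.8 231.2] yaw 0.09 tilt [-0.0021  0.0006] | rows 4 each [0.0425, -0.0069, -0.0, 0.0355] | tot [ 1.711e+02 -1.840e+01 -1.000e-01] 0.142
```

View pics/w8.png

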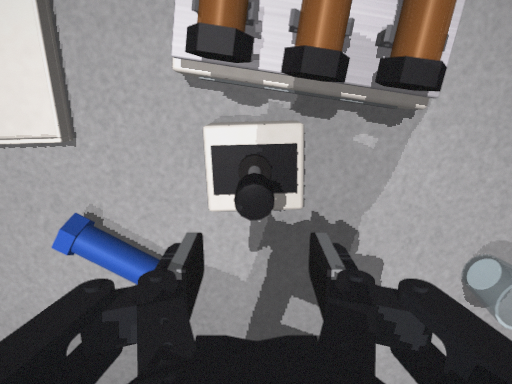

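The lever is upright at (254,198) and the tubes are still in their cradles. Now I unload, starting with cradle 2.

```bash
python3 -m jog '[[0.0425,-0.0069,0,0,0,0.0355,0.056],[0.0425,-0.0069,0,0,0,0.0355,0.056],[0.0425,-0.0069,0,0,0,0.0355,0.056],[0.0425,-0.0069,0,0,0,0.0355,0.056],[0,0,0,0,0,0,0.056]]'; python3 -m jog '[[0,0,0,0,0,0,0.056]]'
python3 - <<'E'
from h import *
cm=cam("wrist"); im=eyes.capture("wrist")
for t in tubes(im,cm,116,400): print(t)
go(604.5,25,97,-0.052)
E
```

```text
time_s: 25.55
eef_pos: [607.6, 25.5, 228.5]
ee_rot: [-0.0, 1.0, -0.026, -0.002]
force: [-0.5, -0.5, -1.1]
grip_width: 0.657
grip_force: 0.0
time_s: 25.65
eef_pos: [604.6, 25.1, 230.3]
ee_rot: [-0.0, 1.0, -0.026, -0.002]
force: [0.7, 0.1, -0.1]
grip_width: 0.657
grip_force: 0.0
(array([605. ,  25.9]), np.float64(-0.053), np.float64(106.9), array([254.5, 184.5]), np.int32(4534))
(array([ 598.4, -115.9]), np.float64(-0.065), np.float64(107.9), array([434.3, 183.7]), np.int32(4649))
(array([599.7, -44.2]), np.float64(-0.066), np.float64(104.3), array([343.5, 186.8]), np.int32(4260))
now [604.2  25.  231.2] yaw -0.051 tilt [-0.0024  0.0003] | rows 3 each [0.0002, -0.0, 0.0447, 0.0002] | tot [  0.6  -0.  134.2] 0.001
```

```bash
python3 -m jog '[[0.0006,-0.0005,0.04,0,0,0,0.056],[0,0,0.045,0,0,0,0.056],[0,0,0.035,0,0,0,0.056],[0,0,0.014,0,0,0,0.056],[0,0,0,0,0,0,0.056]]'; python3 -m jog '[[0,0,0,0,0,0,0.02],[0,0,0,0,0,0,0.02],[0,0,0,0,0,0,0.02],[0,0,0,0,0,0,0.02],[0,0,0,0,0,0,0.02]]' 60; python3 -m jog '[[0,0,-0.01,0,0,0,0.02],[0,0,-0.03,0,0,0,0.02],[0,0,-0.04,0,0,0,0.02],[0,0,-0.04,0,0,0,0.02],[0,0,0,0,0,0,0.02]]'; python3 -m jog '[[0,0,0,0,0,0,0.02]]'
python3 - <<'E'
from h import *
im=eyes.capture("wrist"); held(im)
go(518.3,423.5,190,0.11)
E
```

```text
time_s: 26.2
eef_pos: [604.5, 25.3, 97.7]
ee_rot: [-0.0, 1.0, -0.026, -0.001]
force: [0.2, -0.6, 0.2]
grip_width: 0.656
grip_force: 0.0
time_s: 26.7
eef_pos: [606.6, 25.6, 101.1]
ee_rot: [0.0, 1.0, -0.026, 0.002]
force: [-1.3, 1.5, 7.7]
grip_width: 0.4
grip_force: 59.9
time_s: 27.2
eef_pos: [607.5, 25.1, 225.6]
ee_rot: [0.001, 1.0, -0.026, 0.006]
force: [-0.1, 0.2, -1.9]
grip_width: 0.399
grip_force: 60.2
time_s: 27.3
eef_pos: [605.7, 25.4, 219.5]
ee_rot: [0.0, 1.0, -0.026, 0.001]
force: [-0.9, -0.1, -3.1]
grip_width: 0.395
grip_force: 60.2
held: top row 144 offset x -0.7 yaw -0.081
now [605.2  25.4 218. ] yaw -0.052 tilt [-0.0009  0.    ] | rows 9 each [-0.0088, -0.0445, 0.0031, -0.018] | tot [-107.4 -393.    28.1] -0.162
```

```bash
python3 -m jog '[[-0.0088,-0.0445,0.0031,0,0,-0.018,0.02],[-0.0088,-0.0445,0.0031,0,0,-0.018,0.02],[-0.0088,-0.0445,0.0031,0,0,-0.018,0.02],[-0.0088,-0.0445,0.0031,0,0,-0.018,0.02],[-0.0088,-0.0445,0.0031,0,0,-0.018,0.02]]'; python3 -m jog '[[-0.0088,-0.0445,0.0031,0,0,-0.018,0.02],[-0.0088,-0.0445,0.0031,0,0,-0.018,0.02],[-0.0088,-0.0445,0.0031,0,0,-0.018,0.02],[-0.0088,-0.0445,0.0031,0,0,-0.018,0.02],[0,0,0,0,0,0,0.02]]'; python3 -m jog '[[0,0,0,0,0,0,0.02]]'
python3 - <<'E'
from h import *
cm=cam("wrist"); im=eyes.capture("wrist"); held(im); cv2.imwrite("pics/w9.png",im[:,:,::-1])
c,s=np.cos(.11),np.sin(.11)
q=[(526.5+c*x-s*y,349+s*x+c*y,z) for z,x,y in((5,95,135),(5,95,-135),(5,-95,-135),(5,-95,135))]
p=project(cm,q); print(p.round(0).tolist())
cv2.polylines(im:=im.copy(),[p.astype(np.int32)],True,(255,0,0),1); cv2.imwrite("pics/w9.png",im[:,:,::-1])
go(518.3,423.5,60,0.11)
E
```

```text
time_s: 27.85
eef_pos: [564.0, 250.1, 201.2]
ee_rot: [0.0, 1.0, 0.019, -0.001]
force: [0.5, -0.8, -1.4]
grip_width: 0.398
grip_force: 60.3
time_s: 28.35
eef_pos: [515.1, 428.2, 187.8]
ee_rot: [0.0, 0.998, 0.058, -0.002]
force: [-0.1, -0.4, -1.6]
grip_width: 0.4
grip_force: 60.4
time_s: 28.45
eef_pos: [517.5, 424.2, 188.6]
ee_rot: [0.001, 0.998, 0.056, -0.001]
force: [0.5, 0.1, -1.7]
grip_width: 0.398
grip_force: 60.4
held: top row 144 offset x -0.8 yaw 0.017
[[191.0, 68.0], [483.0, 69.0], [450.0, 256.0], [200.0, 256.0]]
now [518.2 423.3 189.1] yaw 0.11 tilt [-0.0019 -0.0015] | rows 3 each [0.0001, -0.0001, 0.043, 0.0] | tot [  0.4  -0.4 129.1] 0.0
```

View pics/w9.png

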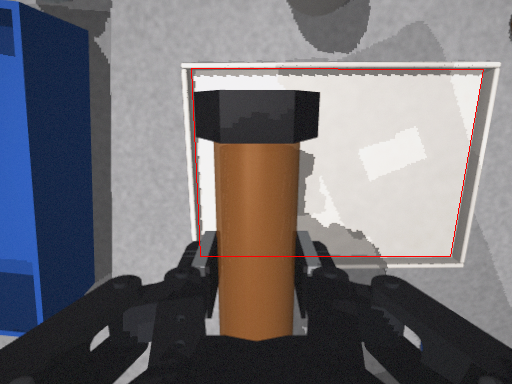

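The tray outline fits the model to about 3 px. I lower the tube in.

```bash
python3 -m jog '[[0,0.002,0.045,0,0,0,0.02],[0,0,0.045,0,0,0,0.02],[0,0,0.04,0,0,0,0.02],[0,0,0.02,0,0,0,0.02],[0,0,0.008,0,0,0,0.02]]'; python3 -m jog '[[0,0,0.002,0,0,0,0.02],[0,0,0,0,0,0,0.02]]';
```

```text
time_s: 29.0
eef_pos: [518.1, 419.6, 30.1]
ee_rot: [0.001, 0.999, 0.054, -0.002]
force: [-21.7, -14.4, 35.6]
grip_width: 0.398
grip_force: 64.6
time_s: 29.2
eef_pos: [519.5, 421.3, 31.2]
ee_rot: [-0.0, 0.999, 0.055, 0.001]
force: [-0.1, 0.1, -3.0]
grip_width: 0.396
grip_force: 60.6
```

```bash
python3 -m jog '[[0,0,0.002,0,0,0,0.02],[0,0,0,0,0,0,0.02]]'; python3 -m jog '[[0,0,0.002,0,0,0,0.02],[0,0,0,0,0,0,0.02]]'
```

```text
time_s: 29.4
eef_pos: [519.6, 421.7, 30.2]
ee_rot: [-0.0, 0.998, 0.055, 0.001]
force: [-2.2, -3.6, 5.5]
grip_width: 0.398
grip_force: 61.2
time_s: 29.6
eef_pos: [519.6, 421.8, 30.1]
ee_rot: [-0.0, 0.998, 0.055, 0.001]
force: [-8.1, -6.7, 18.7]
grip_width: 0.393
grip_force: 62.8
```

Touching the floor. Release, rise, and go to cradle 1.

```bash
python3 -m jog '[[0,0,-0.003,0,0,0,0.02],[0,0,0,0,0,0,0.056],[0,0,0,0,0,0,0.056],[0,0,0,0,0,0,0.056],[0,0,0,0,0,0,0.056]]'; python3 -m jog '[[0,0,-0.02,0,0,0,0.056],[0,0,-0.04,0,0,0,0.056],[0,0,-0.05,0,0,0,0.056],[0,0,-0.05,0,0,0,0.056],[0,0,-0.04,0,0,0,0.056]]'; python3 -m jog '[[0,0,0,0,0,0,0.056],[0,0,0,0,0,0,0.056]]'
python3 - <<'E'
from h import *
cm=cam("wrist"); im=eyes.capture("wrist")
for t in tubes(im,cm,45,400): print(t)
go(599,-49,230,-0.055)
E
```

```text
time_s: 30.1
eef_pos: [518.6, 421.8, 29.3]
ee_rot: [0.0, 0.998, 0.055, -0.0]
force: [0.3, -0.0, 0.5]
grip_width: 0.651
grip_force: 0.0
time_s: 30.6
eef_pos: [518.7, 421.9, 232.8]
ee_rot: [-0.001, 0.998, 0.055, 0.001]
force: [0.3, 0.8, -0.0]
grip_width: 0.659
grip_force: 0.0
time_s: 30.8
eef_pos: [518.7, 421.9, 229.7]
ee_rot: [-0.0, 0.998, 0.055, 0.0]
force: [-0.2, 0.3, -1.8]
grip_width: 0.656
grip_force: 0.0
(array([517.7, 422.1]), np.float64(0.109), np.float64(107.1), array([255.5, 169.5]), np.int32(2715))
now [518.4 421.6 228.2] yaw 0.11 tilt [-0.0016 -0.0009] | rows 10 each [0.0064, 0.0474, -0.0001, 0.0165] | tot [ 28.4 476.6  -1.5] 0.165
```

```bash
python3 -m jog '[[0.0064,0.0474,0,0,0,0.0165,0.056],[0.0064,0.0474,0,0,0,0.0165,0.056],[0.0064,0.0474,0,0,0,0.0165,0.056],[0.0064,0.0474,0,0,0,0.0165,0.056],[0.0064,0.0474,0,0,0,0.0165,0.056]]'; python3 -m jog '[[0.0064,0.0474,0,0,0,0.0165,0.056],[0.0064,0.0474,0,0,0,0.0165,0.056],[0.0064,0.0474,0,0,0,0.0165,0.056],[0.0064,0.0474,0,0,0,0.0165,0.056],[0.0064,0.0474,0,0,0,0.0165,0.056]]'; python3 -m jog '[[0,0,0,0,0,0,0.056],[0,0,0,0,0,0,0.056]]'
python3 - <<'E'
from h import *
cm=cam("wrist"); im=eyes.capture("wrist")
for t in tubes(im,cm,116,400): print(t)
go(599,-50,98,-0.055)
E
```

```text
time_s: 31.35
eef_pos: [568.3, 186.1, 227.5]
ee_rot: [0.0, 1.0, 0.014, -0.002]
force: [0.6, -0.1, 0.1]
grip_width: 0.655
grip_force: 0.0
time_s: 31.85
eef_pos: [599.0, -50.9, 227.6]
ee_rot: [-0.0, 1.0, -0.028, -0.002]
force: [1.1, 0.8, 0.2]
grip_width: 0.652
grip_force: 0.0
time_s: 32.05
eef_pos: [599.0, -49.7, 227.7]
ee_rot: [-0.001, 1.0, -0.028, -0.002]
force: [0.5, 0.4, 0.9]
grip_width: 0.659
grip_force: 0.0
(array([ 598.6, -119.4]), np.float64(-0.063), np.float64(106.6), array([345.1, 181.5]), np.int32(4699))
(array([597. , -48.8]), np.float64(-0.058), np.float64(106.4), array([254.5, 188.5]), np.int32(4581))
now [599.1 -48.7 228.1] yaw -0.055 tilt [-0.0024  0.001 ] | rows 3 each [0.0001, 0.0005, 0.0434, 0.0] | tot [  0.3   1.5 130.1] 0.0
```

```bash
python3 -m jog '[[-0.001,0.0005,0.04,0,0,0,0.056],[0,0,0.045,0,0,0,0.056],[0,0,0.03,0,0,0,0.056],[0,0,0.015,0,0,0,0.056],[0,0,0,0,0,0,0.056]]'; python3 -m jog '[[0,0,0,0,0,0,0.02],[0,0,0,0,0,0,0.02],[0,0,0,0,0,0,0.02],[0,0,0,0,0,0,0.02],[0,0,0,0,0,0,0.02]]' 60; python3 -m jog '[[0,0,-0.01,0,0,0,0.02],[0,0,-0.03,0,0,0,0.02],[0,0,-0.04,0,0,0,0.02],[0,0,-0.04,0,0,0,0.02],[0,0,0,0,0,0,0.02]]'; python3 -m jog '[[0,0,0,0,0,0,0.02]]'
python3 - <<'E'
from h import *
im=eyes.capture("wrist"); held(im)
go(526.5,346.5,190,0.11)
E
```

```text
time_s: 32.6
eef_pos: [597.1, -47.6, 96.8]
ee_rot: [-0.001, 1.0, -0.026, -0.003]
force: [-0.9, -0.2, 0.7]
grip_width: 0.659
grip_force: 0.0
time_s: 33.1
eef_pos: [599.1, -49.1, 100.8]
ee_rot: [-0.0, 1.0, -0.027, 0.001]
force: [-0.3, 2.6, 6.5]
grip_width: 0.395
grip_force: 60.5
time_s: 33.6
eef_pos: [600.3, -50.0, 225.9]
ee_rot: [0.001, 1.0, -0.027, 0.005]
force: [0.3, 0.0, -1.3]
grip_width: 0.4
grip_force: 60.1
time_s: 33.7
eef_pos: [598.4, -49.6, 220.0]
ee_rot: [0.0, 1.0, -0.027, 0.0]
force: [-0.6, -0.4, -2.5]
grip_width: 0.396
grip_force: 60.1
held: top row 146 offset x -1.4 yaw -0.075
now [598.  -49.5 218.6] yaw -0.055 tilt [-0.0016  0.0004] | rows 9 each [-0.0071, -0.0442, 0.0032, -0.0183] | tot [ -93.1 -391.4   28.9] -0.165
```

```bash
python3 -m jog '[[-0.0071,-0.0442,0.0032,0,0,-0.0183,0.02],[-0.0071,-0.0442,0.0032,0,0,-0.0183,0.02],[-0.0071,-0.0442,0.0032,0,0,-0.0183,0.02],[-0.0071,-0.0442,0.0032,0,0,-0.0183,0.02],[-0.0071,-0.0442,0.0032,0,0,-0.0183,0.02]]'; python3 -m jog '[[-0.0071,-0.0442,0.0032,0,0,-0.0183,0.02],[-0.0071,-0.0442,0.0032,0,0,-0.0183,0.02],[-0.0071,-0.0442,0.0032,0,0,-0.0183,0.02],[-0.0071,-0.0442,0.0032,0,0,-0.0183,0.02],[0,0,0,0,0,0,0.02]]'; python3 -m jog '[[0,0,0,0,0,0,0.02],[0,0,0,0,0,0,0.02]]'
python3 - <<'E'
from h import *
im=eyes.capture("wrist"); held(im)
go(526.5,346.5,36,0.11)
E
```

```text
time_s: 34.25
eef_pos: [565.9, 173.6, 201.6]
ee_rot: [0.0, 1.0, 0.019, -0.002]
force: [0.3, 0.2, -2.4]
grip_width: 0.397
grip_force: 60.2
time_s: 34.75
eef_pos: [524.5, 350.9, 188.1]
ee_rot: [0.0, 0.998, 0.058, -0.002]
force: [0.3, -1.1, -2.1]
grip_width: 0.397
grip_force: 60.4
time_s: 34.95
eef_pos: [527.5, 345.7, 189.7]
ee_rot: [0.0, 0.999, 0.054, -0.001]
force: [0.3, -0.3, -2.0]
grip_width: 0.398
grip_force: 60.4
held: top row 146 offset x -1.4 yaw 0.023
now [527.7 345.5 190.1] yaw 0.108 tilt [-0.001  -0.0007] | rows 4 each [-0.0002, -0.0003, 0.0385, -0.0004] | tot [ -0.9  -1.3 154.1] -0.002
```

```bash
python3 -m jog '[[-0.001,-0.001,0.045,0,0,0,0.02],[0,0,0.045,0,0,0,0.02],[0,0,0.035,0,0,0,0.02],[0,0,0.02,0,0,0,0.02],[0,0,0.008,0,0,0,0.02]]'; python3 -m jog '[[0,0,0,0,0,0,0.02],[0,0,0.003,0,0,0,0.02],[0,0,0.002,0,0,0,0.02],[0,0,0,0,0,0,0.02]]'
```

```text
time_s: 35.5
eef_pos: [525.8, 346.0, 35.3]
ee_rot: [0.001, 0.999, 0.054, -0.002]
force: [-1.2, 0.5, -2.2]
grip_width: 0.393
grip_force: 60.4
time_s: 35.9
eef_pos: [526.5, 347.6, 33.3]
ee_rot: [-0.0, 0.998, 0.055, 0.0]
force: [0.0, 0.3, -3.0]
grip_width: 0.4
grip_force: 60.4
```

```bash
python3 -m jog '[[0,0,0.002,0,0,0,0.02],[0,0,0.001,0,0,0,0.02],[0,0,0,0,0,0,0.02]]'; python3 -m jog '[[0,0,0,0,0,0,0.056],[0,0,0,0,0,0,0.056],[0,0,0,0,0,0,0.056],[0,0,0,0,0,0,0.056]]'; python3 -m jog '[[0,0,-0.02,0,0,0,0.056],[0,0,-0.04,0,0,0,0.056],[0,0,-0.05,0,0,0,0.056],[0,0,-0.05,0,0,0,0.056],[0,0,-0.04,0,0,0,0.056]]'; python3 -m jog '[[0,0,0,0,0,0,0.056],[0,0,0,0,0,0,0.056]]'
python3 - <<'E'
from h import *
cm=cam("wrist"); im=eyes.capture("wrist")
for t in tubes(im,cm,45,400): print(t)
go(598,-123.5,230,-0.055)
E
```

```text
time_s: 36.2
eef_pos: [526.4, 347.6, 30.1]
ee_rot: [-0.0, 0.998, 0.055, 0.0]
force: [-1.4, -1.2, 1.4]
grip_width: 0.395
grip_force: 60.8
time_s: 36.6
eef_pos: [526.4, 347.5, 29.7]
ee_rot: [-0.0, 0.998, 0.055, 0.0]
force: [-0.0, -0.4, -0.1]
grip_width: 0.656
grip_force: 0.0
time_s: 37.1
eef_pos: [526.4, 347.6, 233.0]
ee_rot: [-0.0, 0.998, 0.055, 0.001]
force: [1.0, 0.6, -0.3]
grip_width: 0.653
grip_force: 0.0
time_s: 37.3
eef_pos: [526.4, 347.5, 230.0]
ee_rot: [-0.0, 0.998, 0.055, 0.001]
force: [-0.2, 0.3, -0.5]
grip_width: 0.654
grip_force: 0.0
(array([518.2, 418.8]), np.float64(0.092), np.float64(107.0), array([184.2, 168.8]), np.int32(2473))
(array([524.3, 347.6]), np.float64(0.109), np.float64(107.4), array([255.5, 170.5]), np.int32(2733))
now [526.  347.4 228.6] yaw 0.11 tilt [-0.0015 -0.0006] | rows 10 each [0.0055, 0.0474, -0.0001, 0.0165] | tot [ 20.  475.9  -1.2] 0.165
```

```bash
python3 -m jog '[[0.0055,0.0474,0,0,0,0.0165,0.056],[0.0055,0.0474,0,0,0,0.0165,0.056],[0.0055,0.0474,0,0,0,0.0165,0.056],[0.0055,0.0474,0,0,0,0.0165,0.056],[0.0055,0.0474,0,0,0,0.0165,0.056]]'; python3 -m jog '[[0.0055,0.0474,0,0,0,0.0165,0.056],[0.0055,0.0474,0,0,0,0.0165,0.056],[0.0055,0.0474,0,0,0,0.0165,0.056],[0.0055,0.0474,0,0,0,0.0165,0.056],[0.0055,0.0474,0,0,0,0.0165,0.056]]'; python3 -m jog '[[0,0,0,0,0,0,0.056],[0,0,0,0,0,0,0.056]]'
python3 - <<'E'
from h import *
cm=cam("wrist"); im=eyes.capture("wrist")
for t in tubes(im,cm,116,400): print(t)
go(598,-124,98,-0.055)
E
```

```text
time_s: 37.85
eef_pos: [571.4, 111.5, 227.8]
ee_rot: [-0.0, 1.0, 0.013, -0.002]
force: [0.9, 1.2, -0.2]
grip_width: 0.656
grip_force: 0.0
time_s: 38.35
eef_pos: [597.5, -125.5, 227.8]
ee_rot: [-0.001, 1.0, -0.028, -0.001]
force: [-0.0, 0.2, 0.6]
grip_width: 0.655
grip_force: 0.0
time_s: 38.55
eef_pos: [597.5, -124.3, 227.8]
ee_rot: [-0.001, 1.0, -0.028, -0.002]
force: [-0.3, -0.4, 0.5]
grip_width: 0.658
grip_force: 0.0
(array([ 596.6, -123.8]), np.float64(-0.058), np.float64(107.0), array([255., 187.]), np.int32(4517))
now [ 597.7 -123.3  228.3] yaw -0.055 tilt [-0.0023  0.0013] | rows 3 each [0.0002, 0.0003, 0.0434, -0.0001] | tot [  0.7   0.9 130.3] -0.0
```

```bash
python3 -m jog '[[-0.0005,0.0005,0.04,0,0,0,0.056],[0,0,0.045,0,0,0,0.056],[0,0,0.03,0,0,0,0.056],[0,0,0.015,0,0,0,0.056],[0,0,0,0,0,0,0.056]]'; python3 -m jog '[[0,0,0,0,0,0,0.02],[0,0,0,0,0,0,0.02],[0,0,0,0,0,0,0.02],[0,0,0,0,0,0,0.02],[0,0,0,0,0,0,0.02]]' 60; python3 -m jog '[[0,0,-0.01,0,0,0,0.02],[0,0,-0.03,0,0,0,0.02],[0,0,-0.04,0,0,0,0.02],[0,0,-0.04,0,0,0,0.02],[0,0,0,0,0,0,0.02]]'; python3 -m jog '[[0,0,0,0,0,0,0.02]]'
python3 - <<'E'
from h import *
im=eyes.capture("wrist"); held(im)
go(535,272.5,190,0.11)
E
```

```text
time_s: 39.1
eef_pos: [596.3, -122.1, 97.0]
ee_rot: [-0.001, 1.0, -0.027, -0.003]
force: [1.0, -0.1, -0.4]
grip_width: 0.656
grip_force: 0.0
time_s: 39.6
eef_pos: [598.2, -124.2, 101.1]
ee_rot: [0.0, 1.0, -0.027, 0.001]
force: [-0.0, 0.8, 6.3]
grip_width: 0.396
grip_force: 60.3
time_s: 40.1
eef_pos: [599.2, -124.7, 226.2]
ee_rot: [0.002, 1.0, -0.027, 0.005]
force: [0.7, -0.0, -1.2]
grip_width: 0.397
grip_force: 60.0
time_s: 40.2
eef_pos: [597.5, -124.1, 220.2]
ee_rot: [0.0, 1.0, -0.028, 0.0]
force: [-1.3, -1.0, -2.2]
grip_width: 0.393
grip_force: 60.0
held: top row 143 offset x -0.4 yaw 0.004
now [ 597.1 -123.9  218.9] yaw -0.055 tilt [-0.0015  0.0007] | rows 9 each [-0.0061, -0.0442, 0.0032, -0.0183] | tot [ -83.8 -392.4   29.2] -0.165
```

```bash
python3 -m jog '[[-0.0061,-0.0442,0.0032,0,0,-0.0183,0.02],[-0.0061,-0.0442,0.0032,0,0,-0.0183,0.02],[-0.0061,-0.0442,0.0032,0,0,-0.0183,0.02],[-0.0061,-0.0442,0.0032,0,0,-0.0183,0.02],[-0.0061,-0.0442,0.0032,0,0,-0.0183,0.02]]'; python3 -m jog '[[-0.0061,-0.0442,0.0032,0,0,-0.0183,0.02],[-0.0061,-0.0442,0.0032,0,0,-0.0183,0.02],[-0.0061,-0.0442,0.0032,0,0,-0.0183,0.02],[-0.0061,-0.0442,0.0032,0,0,-0.0183,0.02],[0,0,0,0,0,0,0.02]]'; python3 -m jog '[[0,0,0,0,0,0,0.02],[0,0,0,0,0,0,0.02]]'
python3 - <<'E'
from h import *
cm=cam("wrist"); im=eyes.capture("wrist"); held(im)
for t in tubes(im,cm,45,400): print(t)
go(535,272.5,36,0.11)
E
```

```text
time_s: 40.75
eef_pos: [570.0, 99.0, 201.9]
ee_rot: [-0.0, 1.0, 0.018, -0.002]
force: [1.3, -0.2, -1.8]
grip_width: 0.397
grip_force: 60.1
time_s: 41.25
eef_pos: [532.9, 276.5, 188.6]
ee_rot: [-0.0, 0.998, 0.058, -0.002]
force: [0.4, -1.0, -2.1]
grip_width: 0.398
grip_force: 60.2
time_s: 41.45
eef_pos: [535.5, 271.3, 190.0]
ee_rot: [0.0, 0.999, 0.054, -0.001]
force: [-0.6, -0.5, -1.7]
grip_width: 0.399
grip_force: 60.2
held: top row 143 offset x -0.4 yaw 0.037
(array([518. , 416.3]), np.float64(0.094), np.float64(106.8), array([ 90.5, 178.7]), np.int32(2887))
(array([524.6, 343.5]), np.float64(0.095), np.float64(107.3), array([173.1, 180.1]), np.int32(3222))
(array([467.4, 265. ]), np.float64(0.107), np.float64(201.2), array([254.5, 241.5]), np.int32(12996))
now [535.7 271.1 190.3] yaw 0.108 tilt [-0.001  -0.0005] | rows 4 each [-0.0001, -0.0004, 0.0386, -0.0005] | tot [ -0.4  -1.6 154.3] -0.002
```

```bash
python3 -m jog '[[-0.001,-0.0015,0.045,0,0,0,0.02],[0,0,0.045,0,0,0,0.02],[0,0,0.035,0,0,0,0.02],[0,0,0.02,0,0,0,0.02],[0,0,0.008,0,0,0,0.02]]'; python3 -m jog '[[0,0,0,0,0,0,0.02],[0,0,0.003,0,0,0,0.02],[0,0,0.003,0,0,0,0.02],[0,0,0.001,0,0,0,0.02],[0,0,0,0,0,0,0.02]]'
```

```text
time_s: 42.0
eef_pos: [533.7, 272.1, 35.6]
ee_rot: [0.0, 0.999, 0.054, -0.002]
force: [0.8, 0.1, -1.3]
grip_width: 0.396
grip_force: 60.3
time_s: 42.5
eef_pos: [534.7, 273.6, 31.6]
ee_rot: [-0.0, 0.998, 0.055, 0.001]
force: [0.0, -0.7, 0.8]
grip_width: 0.396
grip_force: 60.7
```

```bash
python3 -m jog '[[0,0,0,0,0,0,0.056],[0,0,0,0,0,0,0.056],[0,0,0,0,0,0,0.056],[0,0,0,0,0,0,0.056]]'; python3 -m jog '[[0,0,-0.02,0,0,0,0.056],[0,0,-0.04,0,0,0,0.056],[0,0,-0.05,0,0,0,0.056],[0,0,-0.05,0,0,0,0.056],[0,0,-0.04,0,0,0,0.056]]'; python3 -m jog '[[0,0,0,0,0,0,0.056],[0,0,0,0,0,0,0.056],[0,0,0,0,0,0,0.056]]'
python3 - <<'E'
from h import *
cm=cam("wrist"); im=eyes.capture("wrist"); cv2.imwrite("pics/w10.png",im[:,:,::-1])
c,s=np.cos(.11),np.sin(.11)
for t in tubes(im,cm,45,400):
    d=t[0]-[526.5,347]; print(t,"tray",(c*d[0]+s*d[1]).round(1),(-s*d[0]+c*d[1]).round(1))
a=eyes.capture("side"); cv2.imwrite("pics/s10.png",cv2.resize(a[:,:,::-1],(800,600)))
print(sense()["force"])
E
```

```text
time_s: 42.9
eef_pos: [534.4, 273.5, 30.9]
ee_rot: [-0.0, 0.998, 0.055, 0.0]
force: [0.2, 0.5, -0.7]
grip_width: 0.657
grip_force: 0.0
time_s: 43.4
eef_pos: [534.5, 273.6, 234.1]
ee_rot: [-0.0, 0.998, 0.055, 0.001]
force: [0.4, 1.2, 0.8]
grip_width: 0.649
grip_force: 0.0
time_s: 43.7
eef_pos: [533.9, 273.4, 229.4]
ee_rot: [0.0, 0.998, 0.055, -0.001]
force: [-0.4, 0.6, 0.9]
grip_width: 0.655
grip_force: 0.0
(array([518.2, 416.1]), np.float64(0.102), np.float64(106.3), array([112.1, 168.1]), np.int32(2315)) tray -0.7 69.6
(array([524.9, 343.9]), np.float64(0.105), np.float64(107.9), array([184.6, 169.1]), np.int32(2553)) tray -1.9 -2.9
(array([533.6, 271. ]), np.float64(0.1), np.float64(107.1), array([258. , 168.4]), np.int32(2840)) tray -1.3 -76.3
[-0.31036329  0.26015684  0.08957982]
```

View pics/s10.png

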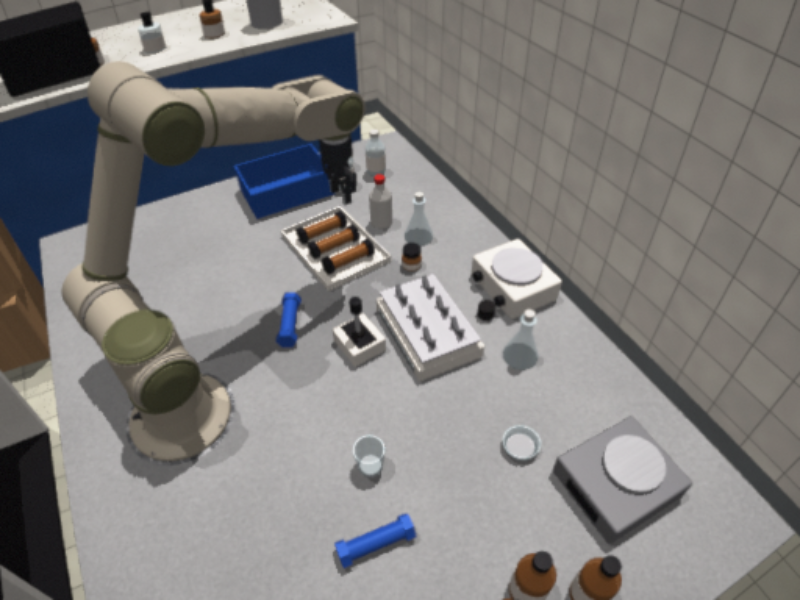

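All three tubes lie flat in the tray around (335,240), the lever is upright at (356,310), and nothing else has moved. Handing in.

```bash
python3 -c "
from rig import finish_job
print(finish_job())"
```

```text
the job is handed in; nothing more can be done
None
```

I loaded all three tubes into the cradles, held the lever about 2 s at its left and then its right stop, and laid the tubes flat and apart in the tray. Nothing else on the bench looked disturbed, and the job is handed in, though the hand-in gave no verdict.

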